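# Put the trimmed cup in the damp box and ease its sprung flap shut

### The job

Take the tall straight-sided fluted cup from the table and stand it gently upright on the floor of the wooden damp box, next to the small tumbler that is already drying in there. Then take the open flap by its handle and ease it down until it is fully shut: it is sprung and must be held all the way, never allowed to slam on the soft ware. Leave the other pots where they stand, and let go of everything at the end.

Things in the scene. Friction and masses are not known exactly. Their poses are not given: they have to be found in the camera images.
- cup_center (a point): Centre (half-way up) of the cup to be put away: raw tan clay, straight-sided, fluted outside, open at the top, loose; 75 mm tall, 60 mm across, wall 5 mm, about 0.17 kg. z is its upright axis. It stands on the table to the left of the damp box, in any one of three places shared with the bowl and the vase.
- dampbox: Open plywood box fixed to the table; origin at the centre of its underside, z up, x towards its hinge side, y along the hinge. Outside 180 mm (x) by 250 mm (y) by 90 mm high, walls and floor 8 mm, so inside 164 by 234 mm, 82 mm deep under the shut flap. Behind the open flap two stop blocks, 130 mm high, at x = 140 mm, and a frame with two posts at x = 250 mm, y = +-133 mm.
- shelf_edge (a point): Middle of the lower front edge of the wooden drying shelf (with pots on it) that the frame carries behind the box: x = 192 mm, 365 mm above the table in the box's frame; axes as the box. The shelf runs 70 mm back from here and 145 mm to either side. It hangs 98 mm above the open flap's handle, so the handle must be reached from the box side, the tool tilted about 30 to 45 degrees.
- box_floor (a point): Centre of the box's inner floor, 8 mm above the table; axes as the box.
- flap_hinge (a point): Middle of the flap's hinge line, at x = 90 mm, y = 0, 96 mm above the table in the box's frame; axes as the box (the hinge line runs along y).
- flap_grip (a point): Centre of the flap's handle: a dark wooden barrel 36 mm long along the hinge direction (y), 26 mm thick, with flat ends, on a 14 mm wide neck 10 mm thick, in the middle of the flap's free edge; 10 mm free between edge and barrel. It lies 205 mm from the hinge line, in the flap's plane. -x is from hinge to handle. Pinched lightly on its flat ends it swivels between the fingers as the flap turns.
- flap (a joint): Angle of the flap (wood, 240 mm wide, 12 mm thick, 0.4 kg), rad: 0 is shut, growing as it opens; at 2.15 it leans back past upright on its stops and rests there, as at the start. At angle q the handle is at x = 90 - 205 cos q, z = 96 + 205 sin q (mm) in the box's frame. A spring always pulls it shut (0.12 N m open, 0.04 shut): short of upright, spring and weight throw it shut unless held (about 2 N).
- tumbler_center (a point): Centre (half-way up) of a small clay tumbler, 45 mm tall, 48 mm across, loose, standing inside the damp box; not to be disturbed.
- bowl_center (a point): Centre (half-way up) of a low flared clay bowl, 42 mm tall, 84 mm across, loose on the table; not to be disturbed.
- vase_center (a point): Centre (half-way up) of a brown bulbous vase with a narrow neck, 125 mm tall, 72 mm across, loose on the table; not to be disturbed.
There are look-alikes about, which are no part of the job. Leave any red, turquoise or yellow look-alike of the part that bears cup_center alone.

How it is judged:
By the outcome, as a careful person would: the job done as asked, in the order asked, and still so for the second after the job is handed in, with the robot touching nothing.
It also fails if it takes over 61 s, if anything falls off the work surface, if the arm or the gripper's body presses on something with over 40 N, if the wrist force passes 120 N, or if a joint passes its speed limit or range.

### The arm

A 6-joint arm with a two-finger parallel gripper is mounted at the origin on the work surface. World frame = base frame: x ahead of the robot, y to its left, z up, the work surface at z = 0. Lengths are in m, angles in rad, forces in N, time in s.
With the tool pointing down it reaches from about 0.25 to 0.725 m from the base axis. Payload 4 kg.
Tool frame: the origin (TCP) lies at the very end of the fingers, on their centre line; the grasp point (between the pads) lies 19 mm behind it; z points along the fingers, y is the line along which they close (so a half turn about z gives the same grasp; the last joint's range is limited). The gripper opens to 85 mm and grips with 20 to 120 N. Pads are 22 mm wide; open, the fingers measure 114 mm over their backs; the gripper's body (76 mm by 85 mm) begins 54 mm behind the grasp point. The pads swing forward as they close: fully open they stand 13 mm farther back than shut.
Start: joints at [-1.123, 0.241, 0.005, 1.335, 0, 1.571], TCP at [0.216, -0.451, 0.231] pointing down, gripper open.
Joint ranges: [-2.72, 2.72], [-1.05, 1.87], [-1.09, 1.28], [-1.99, 2.15], [-1.42, 1.44], [-3.14, 3.14]. Speed limits (rad/s): [2.79, 2.79, 3.14, 3.14, 3.14, 3.14].

### API

Orientations are given as a unit quaternion [x, y, z, w].
In Python, from workcell import bot, vision, workorder, boxes_of gives the robot as it stands.
- The arm moves only by the tool send_rows, never from a script. Its argument "motion" is text: rows parted by semicolons, each of 5 numbers parted by spaces: the closure, from -1 (fully open) to 1 (shut), so that 0 is half open, then the shift along the tool's x, y, z in cm, then the turn about the tool's z in rad. In form: claw x y z twist; .... A call has 1 to 5 rows; each row is the pose to reach, as a shift and turn from the pose commanded when the call began, along the tool's axes at that moment; what a row does not reach only later rows make up. A row lasts 1/10 s, in which the tool goes at most 50 mm and 8.59 degrees, less where a joint would pass 70% of its speed; a pose out of reach is approached as far as the arm can. A call with a gripper value outside its range is refused whole. The fingers move at their own pace and stop on an object; the grip force is fixed at half the most. Time passes only in rows, so rows that repeat a pose let the fingers close. It gives the time, the measured TCP pose, the force, the opening and the grip force at its end, in the units of the state.
- bot.get_obs(): the state, without advancing time (a new reading comes with each control period).
- vision.camera(name): name is "scene" or "top" or "wrist"; returns the picture (480x640x3 uint8, red, green, blue); there is no depth.
- vision.camera_model(name): a dict with "fov_y" (degrees; the focal length in pixels is half the picture's height over the tangent of half this angle, whatever the lens; pixels are square), "cx", "cy" (the principal point, pixels), "k1" (the pictures are not rectified: a ray, as slopes to the right and down, at radius r is drawn at 1 + k1 r^2 times it, then the intrinsics apply), "world_from_camera" (4x4, takes a point from camera to world coordinates); the wrist camera has in their place "hand_eye" (4x4, takes a point from camera to tool coordinates, whose origin is the TCP and whose axes are the flange's). Camera axes: x right, y down, z forward; pixel columns grow to the right and rows downward; lengths in m; the calibration is good to about 2 mm. A picture is of the moment at which its call begins: read the wrist's pose just before it. camera_model takes no time and is no camera call.
- workorder.job_done(): hands the job in; it is judged then, once.
Trained networks look in the newest picture that a camera, given by its name, has taken for a name from the list of things; names that differ only in an ending like _2 or _b are one class to them, and where a whole thing is asked for, a point or a joint stands for the part that bears it (a point fixed in the world has none). Each returns a list of dicts, best first, with "conf" (0 to 1); they miss things now and then, are a little off and sometimes report something else, mostly with a low value. They report only what shows in the picture. A call takes as long as a camera call. They do not tell look-alikes from the thing itself.
- boxes_of(camera, target): "rect" ([centre column, centre row, width, height] in pixels, round what is visible of it).
The state is a dict: "clock": time; "joint_pos": joint angles; "joint_vel": joint speeds; "tau": joint torques, N m; "eef_pos": TCP position; "tool_rot": TCP orientation; "ft_force": force on the tool from outside, world axes, zero at the start; "ft_torque": the same for the moment, N m; "grip_width": finger opening in m; "grasp_force": force on a finger pad.
Only numpy, scipy, OpenCV 4.12 (cv2) and the standard library are available. Lean on these libraries where they do the work, as an engineer would, in place of code of your own. Each camera call takes 0.05 s, during which the arm holds its last target. There are 200 camera calls.

## Working session

There is one attempt and no reset: what is moved stays moved. The work goes in short steps, Python scripts to look and compute and a tool call to move; the robot and the scene stay as the last step left them, time stands still between calls to the robot, and variables do not carry over. Pictures are saved under pics/ and viewed, at most 10 in all, crops included, and the job is handed in when it is done.

Besides the shell and the picture viewer there is one more tool, called by a JSON object that holds its "fn" and its "kwargs", one argument or row to a line. send_rows: Moves the arm, as the interface text tells. Its arguments: {"type":"object","properties":{"motion":{"type":"string"}},"required":["motion"]}

```bash
ls; mkdir -p pics; cat > h.py <<'E'
import numpy as np, cv2
from workcell import bot, vision, workorder, boxes_of
from scipy.spatial.transform import Rotation as R
def cam(n):
    m=vision.camera_model(n)
    if 'world_from_camera' in m: T=np.array(m['world_from_camera'])
    else:
        o=bot.get_obs(); W=np.eye(4); W[:3,:3]=R.from_quat(o['tool_rot']).as_matrix(); W[:3,3]=o['eef_pos']; T=W@np.array(m['hand_eye'])
    f=240/np.tan(np.radians(m['fov_y'])/2)
    return T,f,m['cx'],m['cy'],m['k1']
def ray(c,u,v):
    T,f,cx,cy,k=c
    K=np.array([[f,0,cx],[0,f,cy],[0,0,1.]])
    x,y=cv2.undistortPoints(np.array([[[u,v]]],float),K,np.array([k,0,0,0.]))[0,0]
    return T[:3,3],T[:3,:3]@np.array([x,y,1])
def at_z(c,u,v,z):
    o,d=ray(c,u,v); return o+d*(z-o[2])/d[2]
def proj(c,p):
    T,f,cx,cy,k=c
    q=T[:3,:3].T@(np.array(p)-T[:3,3]); x,y=q[:2]/q[2]; s=1+k*(x*x+y*y)
    return np.array([cx+f*x*s,cy+f*y*s])
def snap(n,name):
    c=cam(n); im=vision.camera(n); cv2.imwrite('pics/'+name,im[:,:,::-1]); return c,im
E
python3 - <<'E'
from h import *
for n in ['top','scene']:
    c,im=snap(n,n+'0.png'); print(n,c[0].round(3).tolist(),c[1:])
    for t in ['cup_center','dampbox','flap_grip','tumbler_center','bowl_center','vase_center','flap']:
        print(t,[(np.round(b['rect']).tolist(),round(b['conf'],2)) for b in boxes_of(n,t)[:4]])
o=bot.get_obs(); print(o)
E
```

```text
pics
top [[-0.018, -0.983, 0.181, 0.348], [-1.0, 0.02, 0.008, 0.122], [-0.011, -0.181, -0.983, 1.443], [0.0, 0.0, 0.0, 1.0]] (np.float64(511.03948463479173), 316.4093082899149, 241.98793837996297, -0.08566997551529308)
cup_center [([182.0, 299.0, 26.0, 24.0], 0.97), ([276.0, 240.0, 22.0, 28.0], 0.9), ([301.0, 207.0, 22.0, 23.0], 0.72), ([267.0, 206.0, 25.0, 22.0], 0.69)]
dampbox [([425.0, 262.0, 188.0, 142.0], 0.56)]
flap_grip [([438.0, 265.0, 74.0, 102.0], 0.71), ([425.0, 260.0, 192.0, 145.0], 0.23)]
tumbler_center [([368.0, 266.0, 18.0, 18.0], 0.75)]
bowl_center [([281.0, 301.0, 30.0, 33.0], 0.76)]
vase_center [([223.0, 291.0, 26.0, 28.0], 0.8)]
flap [([439.0, 264.0, 73.0, 96.0], 0.88)]
scene [[0.626, 0.424, -0.655, 1.29], [0.78, -0.322, 0.537, -0.46], [0.017, -0.846, -0.532, 0.819], [0.0, 0.0, 0.0, 1.0]] (np.float64(511.93363147793985), 315.1017136218269, 238.18451984868437, 0.026063965208574402)
cup_center [([366.0, 300.0, 24.0, 39.0], 0.95), ([400.0, 318.0, 33.0, 36.0], 0.88), ([370.0, 334.0, 26.0, 40.0], 0.7), ([392.0, 234.0, 26.0, 29.0], 0.59)]
dampbox [([203.0, 303.0, 233.0, 
[... 365 characters left out ...]
4)]
{'clock': 0.8, 'joint_pos': array([-1.12298784e+00,  2.40570539e-01,  4.98709450e-03,  1.33516925e+00,
       -2.33518063e-06,  1.57079387e+00]), 'joint_vel': array([-0.00027544,  0.00199521,  0.00116115, -0.00041677, -0.00093106,
        0.0001782 ]), 'tau': array([ 5.35821400e-04, -3.72152567e+01,  2.52677071e+01,  1.04011255e-03,
        5.93973459e-05, -9.60258689e-06]), 'eef_pos': array([ 0.21649749, -0.45070471,  0.23131626]), 'tool_rot': array([9.75037719e-01, 2.22039289e-01, 3.70569035e-06, 2.15314676e-05]), 'ft_force': array([-0.04172485,  0.55031045,  0.21402895]), 'ft_torque': array([ 0.03089994,  0.02820045, -0.06559717]), 'grasp_force': 0.0, 'grip_width': 0.0857514550914363}
```

View pics/top0.png

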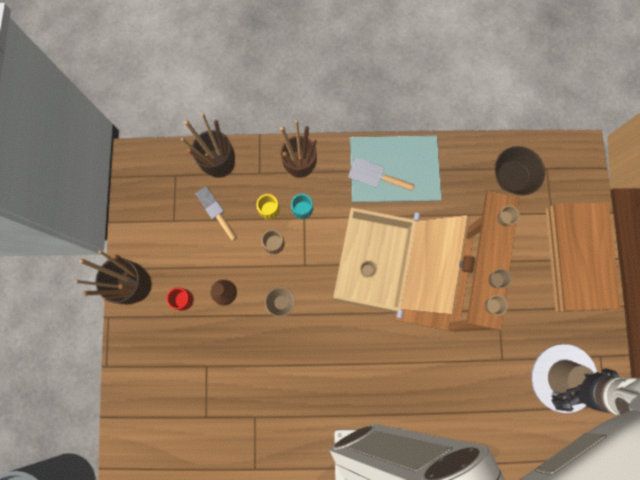

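View pics/scene0.png

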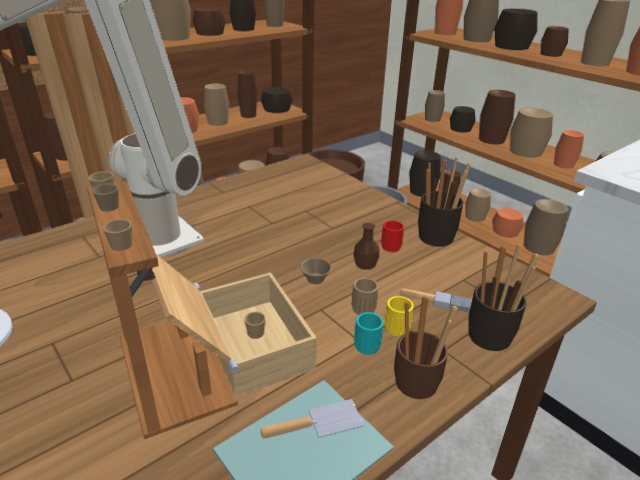

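Top view: candidates for the cup are tan (274,240), red (180,299), yellow (267,206) and turquoise (301,206). I choose the tan one. The bowl is at (281,301), the vase at (223,291), and the box's hinge ends are at (417,216) and (400,313). In the scene view, the cup is at (365,296) and the tumbler at (255,326). One composite close crop to check.

```bash
python3 - <<'E'
from h import *
t=cv2.imread('pics/top0.png'); s=cv2.imread('pics/scene0.png')
a=cv2.resize(t[190:340,325:475],(400,400),interpolation=cv2.INTER_CUBIC)
b=cv2.resize(s[250:410,180:340],(400,400),interpolation=cv2.INTER_CUBIC)
c1=cv2.resize(s[260:360,330:430],(200,200),interpolation=cv2.INTER_CUBIC)
c2=cv2.resize(t[190:290,230:330],(200,200),interpolation=cv2.INTER_CUBIC)
g=np.zeros((600,800,3),np.uint8); g[:400,:400]=a; g[:400,400:]=b; g[400:,:200]=c1; g[400:,200:400]=c2
cv2.imwrite('pics/comp.png',g)
ct,cs=cam('top'),cam('scene')
from scipy.optimize import least_squares
for n,pt,ps in [('cup',(273.5,241),(365.5,297)),('tumbler',(368,267),(255,326)),('bowl',(281,301),(317,271)),('vase',(223,291),(367,247))]:
    r=least_squares(lambda p:np.r_[proj(ct,p)-pt,proj(cs,p)-ps],[.5,.1,.03]); print(n,r.x.round(4),r.fun.round(1))
E
```

```text
cup [0.6135 0.2548 0.0398] [-0.6 -0.4 -0.6  0.1]
tumbler [ 0.5341 -0.0091  0.0356] [ 0.2  0.1  0.2 -0. ]
bowl [0.4471 0.2366 0.0297] [-0.9 -0.6 -1.1  0.1]
vase [0.474  0.3911 0.058 ] [-0.4 -0.4 -0.6  0.1]
```

View pics/comp.png

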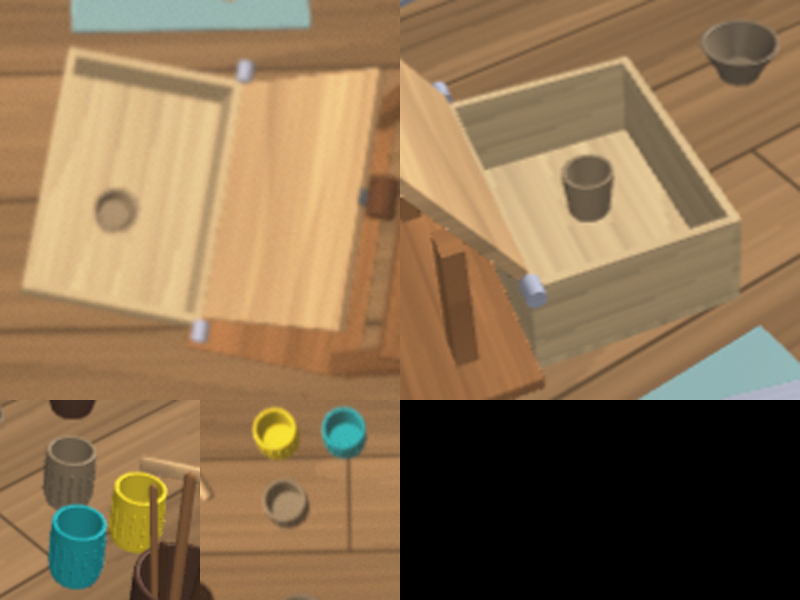

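The close crop confirms the tan cup: fluted, straight-sided, with turquoise and yellow look-alikes nearby. The box's rim corners and hinge pins are clear in both views.

```bash
cat >> h.py <<'E'
def boxp(s,p):
    c,n=np.cos(s[2]),np.sin(s[2]); p=np.array(p,float)/1000
    return np.array([s[0]+c*p[0]-n*p[1], s[1]+n*p[0]+c*p[1], p[2]])
E
python3 - <<'E'
from h import *
from scipy.optimize import least_squares
ct,cs=cam('top'),cam('scene')
q=2.15;cq,sq=np.cos(q)*1000,np.sin(q)*1000
def pts(h): return [(ct,(-90,125,90),(351.2,208)),(ct,(-90,-125,90),(333.6,298.8)),(ct,(90,h,96),(416.9,216.2)),(ct,(90,-h,96),(399.6,313.7)),
 (ct,(90-.205*cq,0,96+.205*sq),(467.9,263.9)),(cs,(-90,125,90),(316,337.2)),(cs,(-90,-125,90),(270.8,273.2)),(cs,(90,h,96),(233.2,366))]
f=lambda s:np.concatenate([proj(c,boxp(s,p))-u for c,p,u in pts(s[3])])
r=least_squares(f,[.53,-.05,-1.7,130],loss='soft_l1'); print(r.x,r.fun.round(1)); s=r.x
for p in [(0,0,8),(0,60,8),(0,-60,8),(90,0,96),(90-.205*cq,0,96+.205*sq),(-115,0,96),(192,0,365)]: print(p,boxp(s,p).round(3))
for t in [(.5341,-.0091)]:
    d=np.array(t)-s[:2]; print('tumbler box', (R.from_euler('z',-s[2]).as_matrix()[:2,:2]@d).round(3))
E
```

```text
[ 5.49966426e-01 -2.26799823e-02 -1.78582307e+00  1.33323560e+02] [-0.8 -0.4 -0.7 -1.  -0.6  0.5  0.2  0.3 -0.2 -0.3 -0.1  0.3 -1.1 -1.
 -0.6  0.5]
(0, 0, 8) [ 0.55  -0.023  0.008]
(0, 60, 8) [ 0.609 -0.035  0.008]
(0, -60, 8) [ 0.491 -0.01   0.008]
(90, 0, 96) [ 0.531 -0.111  0.096]
(np.float64(202.20832142345554), 0, np.float64(267.564252113692)) [ 0.507 -0.22   0.268]
(-115, 0, 96) [0.575 0.09  0.096]
(192, 0, 365) [ 0.509 -0.21   0.365]
tumbler box [-0.01  -0.018]
```

```bash
cat >> h.py <<'E'
def shift(d,a):  # world delta (m), tool-down x-angle a(deg) -> tool cm
    a=np.radians(a); return (100*np.array([np.cos(a)*d[0]+np.sin(a)*d[1], np.sin(a)*d[0]-np.cos(a)*d[1], -d[2]])).round(1)
def go(p):
    o=bot.get_obs(); return (100*R.from_quat(o['tool_rot']).inv().apply(np.array(p)-o['eef_pos'])).round(2), o
E
python3 - <<'E'
from h import *
w=[(.2165,-.4507,.2313),(.2,-.22,.27),(.29,.01,.26),(.46,.18,.22),(.6135,.2548,.16)]
a=25.66
for i in range(4):
    print(shift(np.subtract(w[i+1],w[i]),a)); a+=np.degrees(.7)
E
```

```text
[  8.5 -21.5  -3.9]
[24.7 -1.2  1. ]
[11.7 21.   4. ]
[-8.5 14.8  6. ]
```

{"fn": "send_rows", "kwargs": {
  "motion": "-1 1.7 -4.3 -0.8 -0.14; -1 3.4 -8.6 -1.6 -0.28; -1 5.1 -12.9 -2.4 -0.42; -1 6.8 -17.2 -3.2 -0.56; -1 8.5 -21.5 -3.9 -0.7"
}}

```text
clock: 1.3
eef_pos: [0.1996, -0.2185, 0.2706]
tool_rot: [0.839, 0.545, 0.0, 0.0]
ft_force: [1.6, 0.4, 0.4]
grip_width: 0.0854
grasp_force: 0.0
```

{"fn": "send_rows", "kwargs": {
  "motion": "-1 4.9 -0.2 0.2 -0.14; -1 9.8 -0.5 0.4 -0.28; -1 14.8 -0.7 0.6 -0.42; -1 19.7 -1 0.8 -0.56; -1 24.7 -1.2 1 -0.7"
}}

```text
clock: 1.8
eef_pos: [0.2907, 0.012, 0.2608]
tool_rot: [0.6, 0.8, 0.001, 0.001]
ft_force: [1.4, -1.5, 0.7]
grip_width: 0.0854
grasp_force: 0.0
```

```bash
python3 - <<'E'
from h import *
s,o=go((.46,.18,.22)); print(s,o['clock'],o['eef_pos'].round(3),o['tool_rot'].round(3),o['joint_pos'].round(2))
E
```

```text
[11.42 20.94  4.12] 1.8 [0.291 0.012 0.261] [0.6   0.8   0.001 0.001] [ 0.04 -0.2  -0.37  1.4  -0.    1.33]
```

{"fn": "send_rows", "kwargs": {
  "motion": "-1 2.3 4.2 0.8 -0.14; -1 4.7 8.4 1.6 -0.28; -1 7 12.6 2.4 -0.42; -1 9.4 16.8 3.2 -0.56; -1 11.7 21 4 -0.7"
}}

```text
clock: 2.3
eef_pos: [0.4615, 0.1819, 0.22]
tool_rot: [0.289, 0.957, 0.0, 0.0]
ft_force: [1.0, -0.3, 0.4]
grip_width: 0.0854
grasp_force: 0.0
```

{"fn": "send_rows", "kwargs": {
  "motion": "-1 -2.1 3.7 1.5 -0.1; -1 -4.3 7.4 3 -0.2; -1 -6.4 11.1 4.5 -0.3; -1 -8.5 14.8 6 -0.387; -1 -8.5 14.8 6 -0.387"
}}

```text
clock: 2.8
eef_pos: [0.6152, 0.2563, 0.1517]
tool_rot: [0.102, 0.995, -0.002, -0.004]
ft_force: [-1.3, -0.1, -1.9]
grip_width: 0.0851
grasp_force: 0.0
```

```bash
python3 - <<'E'
from h import *
c,im=snap('wrist','w1.png'); b=boxes_of('wrist','cup_center')
for k in b[:4]:
    u,v,w,h=k['rect']; print(np.round(k['rect']),round(k['conf'],2),at_z(c,u,v,.0375).round(4),at_z(c,u,v,.075).round(4))
print(proj(c,(.6135,.2548,.075)))
s,o=go((.6135,.2548,.031)); print(s,o['clock'],o['eef_pos'].round(3),o['tool_rot'].round(3),o['joint_pos'].round(2))
E
```

```text
[231. 391.  96. 128.] 0.92 [0.7172 0.1695 0.0375] [0.6908 0.1847 0.075 ]
[368. 368.  96. 127.] 0.7 [0.7175 0.2723 0.0375] [0.6911 0.2726 0.075 ]
[313.46198461 257.35475321]
[-0.09  0.03 12.62] 2.9 [0.613 0.255 0.157] [ 0.103  0.995 -0.001 -0.002] [ 0.39  0.61  0.38  1.34 -0.    0.6 ]
```

View pics/w1.png

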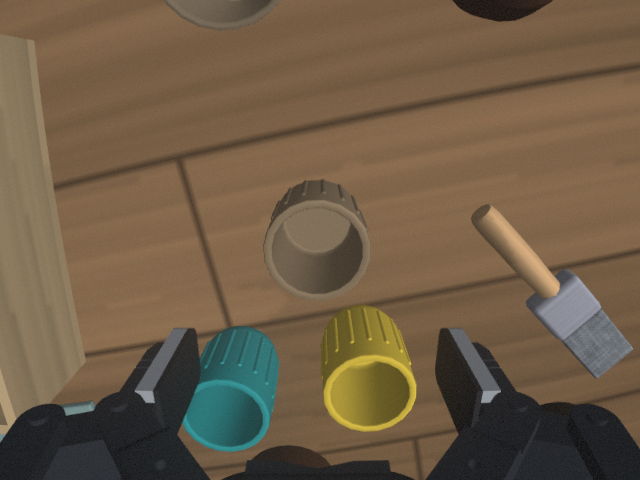

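The picture shows the tan cup's rim at (317,249), within 5 mm of the prediction (313,257). Turquoise (230,390) and yellow (368,368) lie beyond it, clear of the fingers' path.

{"fn": "send_rows", "kwargs": {
  "motion": "-1 0.3 0.2 3 0; -1 0.3 0.2 6 0; -1 0.3 0.2 9 0; -1 0.3 0.2 11.5 0; -1 0.3 0.2 12.6 0"
}}

```text
clock: 3.4
eef_pos: [0.6092, 0.2567, 0.0341]
tool_rot: [0.104, 0.995, -0.0, -0.001]
ft_force: [-0.2, -0.8, 0.0]
grip_width: 0.0855
grasp_force: 0.0
```

{"fn": "send_rows", "kwargs": {
  "motion": "-1 0 0 0 0; 0 0 0 0 0; 1 0 0 0 0; 1 0 0 0 0; 1 0 0 0 0"
}}

```text
clock: 3.9
eef_pos: [0.6131, 0.2583, 0.0376]
tool_rot: [0.103, 0.995, 0.001, 0.002]
ft_force: [-0.4, -1.0, 7.5]
grip_width: 0.0594
grasp_force: 65.3
```

{"fn": "send_rows", "kwargs": {
  "motion": "1 0 0 0 0; 1 0 0 0 0; 1 0 0 -1 0; 1 0 0 -3 0; 1 0 0 -5 0"
}}

```text
clock: 4.4
eef_pos: [0.6106, 0.2574, 0.0848]
tool_rot: [0.103, 0.995, -0.0, -0.001]
ft_force: [-0.5, 0.8, -2.0]
grip_width: 0.0591
grasp_force: 64.8
```

```bash
python3 - <<'E'
from h import *
c,im=snap('wrist','w2.png')
s=[.54997,-.02268,-1.7858]
p=boxp(s,(-3,62,8)); print(p)
for z in (.16,.044): print(go((p[0],p[1],z))[0])
o=bot.get_obs(); print(o['clock'],o['eef_pos'].round(4),o['tool_rot'].round(3),o['grip_width'],o['grasp_force'],o['joint_pos'].round(2))
E
```

```text
[ 0.61118254 -0.03297684  0.008     ]
[ -5.84 -28.54  -7.12]
[ -5.78 -28.58   4.48]
4.45 [0.613  0.2585 0.0895] [0.103 0.995 0.001 0.003] 0.059016540606841 64.8921063914895 [0.4  0.65 0.26 1.18 0.   0.61]
```

View pics/w2.png

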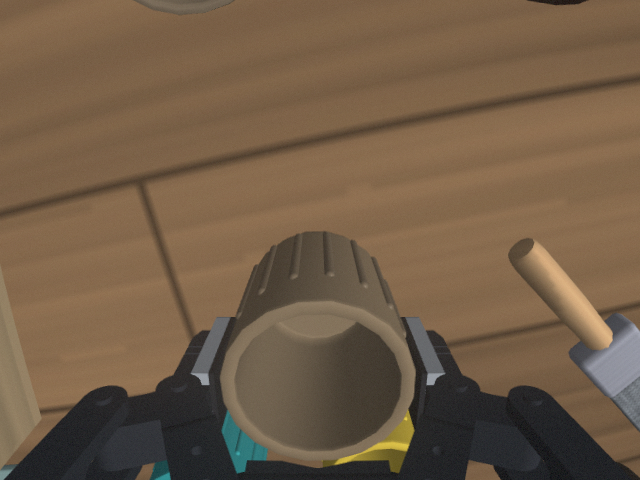

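The cup is held upright between the pads at (320,370), with nothing else caught. Carry it over the box.

{"fn": "send_rows", "kwargs": {
  "motion": "1 0 0 -3.5 0; 1 -0.5 -2 -7.1 0; 1 -1.4 -6.5 -7.1 0; 1 -2.3 -11 -7.1 0; 1 -3.2 -15.5 -7.1 0"
}}

```text
clock: 4.95
eef_pos: [0.6105, 0.0982, 0.1558]
tool_rot: [0.103, 0.995, 0.0, 0.0]
ft_force: [0.8, 0.2, -2.2]
grip_width: 0.0591
grasp_force: 65.3
```

{"fn": "send_rows", "kwargs": {
  "motion": "1 -0.9 -4.5 0 0; 1 -1.8 -9 0 0; 1 -2.4 -12 0 0; 1 -2.6 -13 0 0; 1 -2.6 -13 0 0"
}}

```text
clock: 5.45
eef_pos: [0.6093, -0.0347, 0.1553]
tool_rot: [0.105, 0.995, 0.0, -0.0]
ft_force: [-0.1, 0.2, -1.3]
grip_width: 0.059
grasp_force: 65.4
```

```bash
python3 - <<'E'
from h import *
p=(.6112,-.033)
for z in (.16,.046): print(go((p[0],p[1],z))[0])
c,im=snap('top','t2.png'); s2,im2=snap('scene','s2.png')
g=np.hstack([cv2.resize(im[190:340,325:475],(400,400)),cv2.resize(im2[250:410,180:340],(400,400))]); cv2.imwrite('pics/c2.png',g[:,:,::-1])
o=bot.get_obs(); print(o['clock'],o['eef_pos'].round(4),o['tool_rot'].round(3),o['grip_width'],o['ft_force'])
E
```

```text
[-0.15  0.21 -0.47]
[-0.15  0.21 10.93]
5.55 [ 0.6094 -0.0323  0.1552] [ 0.103  0.995  0.    -0.   ] 0.0590599996489608 [ 0.02303008 -0.67683351 -1.30052033]
```

View pics/c2.png

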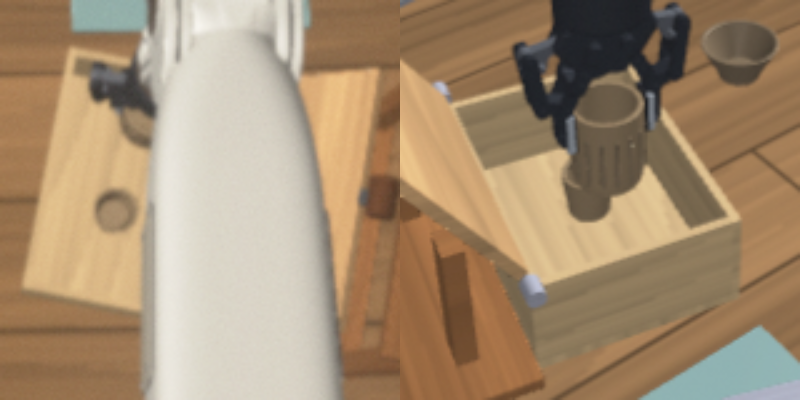

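The scene view shows the cup upright over the free +y part of the box, clear of the tumbler. Lower it.

{"fn": "send_rows", "kwargs": {
  "motion": "1 0 0 3 0; 1 0 0 6 0; 1 0 0 8.5 0; 1 0 0 9.8 0; 1 0 0 10.1 0"
}}

```text
clock: 6.05
eef_pos: [0.6081, -0.0315, 0.0524]
tool_rot: [0.102, 0.995, 0.0, -0.002]
ft_force: [-0.6, 0.3, -1.6]
grip_width: 0.0593
grasp_force: 65.3
```

{"fn": "send_rows", "kwargs": {
  "motion": "1 0 0 0.1 0; 1 0 0 0.2 0; 1 0 0 0.2 0; 1 0 0 0.2 0"
}}

```text
clock: 6.45
eef_pos: [0.6102, -0.0333, 0.0535]
tool_rot: [0.103, 0.995, 0.0, 0.001]
ft_force: [-0.0, -0.1, -1.8]
grip_width: 0.0591
grasp_force: 65.4
```

{"fn": "send_rows", "kwargs": {
  "motion": "1 0 0 0.1 0; 1 0 0 0.2 0; 1 0 0 0.2 0; 1 0 0 0.2 0"
}}

```text
clock: 6.85
eef_pos: [0.6093, -0.0333, 0.0502]
tool_rot: [0.103, 0.995, 0.0, -0.0]
ft_force: [0.0, -0.4, -1.8]
grip_width: 0.0589
grasp_force: 65.4
```

{"fn": "send_rows", "kwargs": {
  "motion": "1 0 0 0.1 0; 1 0 0 0.2 0; 1 0 0 0.3 0; 1 0 0 0.3 0"
}}

```text
clock: 7.25
eef_pos: [0.6093, -0.0332, 0.0471]
tool_rot: [0.103, 0.995, -0.0, -0.0]
ft_force: [0.3, -0.5, -2.5]
grip_width: 0.059
grasp_force: 65.4
```

{"fn": "send_rows", "kwargs": {
  "motion": "1 0 0 0.1 0; 1 0 0 0.15 0; 1 0 0 0.15 0"
}}

```text
clock: 7.55
eef_pos: [0.6094, -0.0332, 0.0457]
tool_rot: [0.103, 0.995, -0.0, -0.0]
ft_force: [-0.5, -0.3, -2.0]
grip_width: 0.0593
grasp_force: 65.4
```

{"fn": "send_rows", "kwargs": {
  "motion": "1 0 0 0.1 0; 1 0 0 0.1 0"
}}

```text
clock: 7.75
eef_pos: [0.6095, -0.0332, 0.0456]
tool_rot: [0.103, 0.995, 0.0, 0.0]
ft_force: [-1.6, -1.0, 2.7]
grip_width: 0.0593
grasp_force: 65.8
```

{"fn": "send_rows", "kwargs": {
  "motion": "0.2 0 0 0 0; 0 0 0 0 0; -0.4 0 0 0 0; -1 0 0 0 0; -1 0 0 0 0"
}}

```text
clock: 8.25
eef_pos: [0.6097, -0.0332, 0.0445]
tool_rot: [0.103, 0.995, 0.0, 0.0]
ft_force: [0.3, 0.1, -0.0]
grip_width: 0.0847
grasp_force: 0.0
```

{"fn": "send_rows", "kwargs": {
  "motion": "-1 0 0 0 0; -1 0 0 -1 0; -1 0 0 -3 0; -1 0 0 -6 0; -1 0 0 -10 0"
}}

```text
clock: 8.75
eef_pos: [0.6081, -0.0331, 0.1445]
tool_rot: [0.103, 0.995, -0.0, -0.002]
ft_force: [0.9, -0.3, -0.0]
grip_width: 0.0856
grasp_force: 0.0
```

{"fn": "send_rows", "kwargs": {
  "motion": "-1 0 0 -5 0; -1 0 0 -9 0; -1 0 0 -9 0"
}}

```text
clock: 9.05
eef_pos: [0.613, -0.0334, 0.2435]
tool_rot: [0.103, 0.995, 0.0, 0.007]
ft_force: [0.7, -0.7, 0.7]
grip_width: 0.0855
grasp_force: 0.0
```

```bash
python3 - <<'E'
from h import *
s2,im2=snap('scene','s3.png')
c,w=snap('wrist','w3.png')
g=np.hstack([cv2.resize(im2[250:410,180:340],(400,400)),cv2.resize(w,(400,300))[:,:] if 0 else cv2.copyMakeBorder(cv2.resize(w,(400,300)),0,100,0,0,cv2.BORDER_CONSTANT)]); cv2.imwrite('pics/c3.png',g[:,:,::-1])
o=bot.get_obs(); print(o)
E
```

```text
{'clock': 9.15, 'joint_pos': array([-5.44066229e-02,  4.62552914e-01,  3.38835632e-01,  1.44296352e+00,
        4.57665480e-06,  1.52343225e-01]), 'joint_vel': array([-0.00137606,  0.03968175, -0.06518954, -0.01228956, -0.0001769 ,
       -0.00150577]), 'tau': array([-9.57559314e-04, -5.03296924e+01,  2.72779673e+01,  3.78030783e-02,
       -2.43660506e-04,  2.06427455e-05]), 'eef_pos': array([ 0.61028548, -0.03323498,  0.23690494]), 'tool_rot': array([1.03190682e-01, 9.94659464e-01, 1.03010378e-04, 2.05518243e-03]), 'ft_force': array([ 0.75826924, -0.76945701, -0.33288764]), 'ft_torque': array([-0.00376652,  0.02712979,  0.0226094 ]), 'grasp_force': 0.0, 'grip_width': 0.0854489143369528}
```

View pics/c3.png

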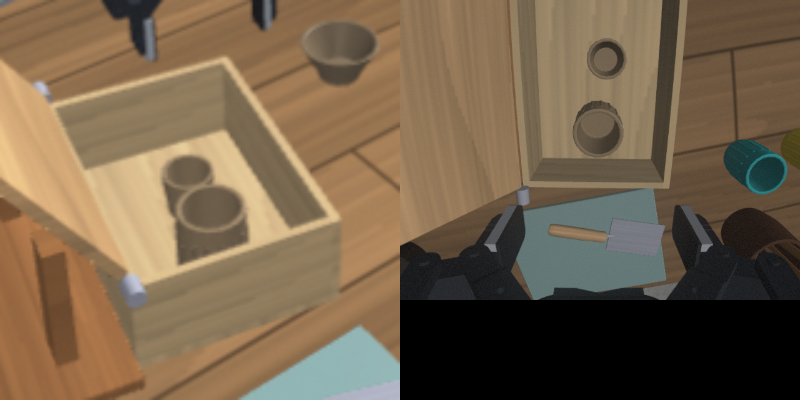

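The cup stands upright beside the tumbler; in the wrist view the cup is at (597,132) and the tumbler at (607,58). The tool can't be tilted by rows directly. I'll swing to the box's x-direction azimuth and let the reach limit tilt it radially.

```bash
python3 - <<'E'
from h import *
w=[(.610,-.033,.237),(.37,.0,.25),(.25,-.06,.27),(.2,-.22,.28),(0.0,-.34,.30),(-.1,-.46,.32)]
a=168.2
for i in range(5):
    print(shift(np.subtract(w[i+1],w[i]),a)); a-=np.degrees(.395)
E
```

```text
[24.2 -1.7 -1.3]
[  6.5 -11.7  -2. ]
[-10.7 -12.9  -1. ]
[ -8.2 -21.8  -2. ]
[-13.9  -7.2  -2. ]
```

{"fn": "send_rows", "kwargs": {
  "motion": "-1 4.8 -0.3 -0.2 0.08; -1 9.7 -0.7 -0.5 0.16; -1 14.5 -1 -0.8 0.24; -1 19.4 -1.3 -1 0.32; -1 24.2 -1.7 -1.3 0.395"
}}

```text
clock: 9.65
eef_pos: [0.3657, 0.0001, 0.2458]
tool_rot: [0.298, 0.955, -0.001, -0.002]
ft_force: [-0.1, 0.4, 1.3]
grip_width: 0.0852
grasp_force: 0.0
```

{"fn": "send_rows", "kwargs": {
  "motion": "-1 1.3 -2.3 -0.4 0.08; -1 2.6 -4.7 -0.8 0.16; -1 3.9 -7 -1.2 0.24; -1 5.2 -9.4 -1.6 0.32; -1 6.5 -11.7 -2 0.395"
}}

```text
clock: 10.15
eef_pos: [0.2471, -0.0598, 0.2664]
tool_rot: [0.479, 0.878, -0.001, -0.002]
ft_force: [-0.0, -0.4, 1.4]
grip_width: 0.0853
grasp_force: 0.0
```

{"fn": "send_rows", "kwargs": {
  "motion": "-1 -2.1 -2.6 -0.2 0.08; -1 -4.3 -5.2 -0.4 0.16; -1 -6.4 -7.7 -0.6 0.24; -1 -8.6 -10.3 -0.8 0.32; -1 -10.7 -12.9 -1 0.395"
}}

```text
clock: 10.65
eef_pos: [0.1976, -0.2202, 0.2765]
tool_rot: [0.642, 0.766, 0.0, -0.001]
ft_force: [-0.7, 1.2, 0.3]
grip_width: 0.0855
grasp_force: 0.0
```

{"fn": "send_rows", "kwargs": {
  "motion": "-1 -1.6 -4.4 -0.4 0.08; -1 -3.3 -8.7 -0.8 0.16; -1 -4.9 -13.1 -1.2 0.24; -1 -6.6 -17.4 -1.6 0.32; -1 -8.2 -21.8 -2 0.395"
}}

```text
clock: 11.15
eef_pos: [-0.0028, -0.3388, 0.2965]
tool_rot: [0.78, 0.625, 0.001, -0.001]
ft_force: [0.8, -0.6, 0.4]
grip_width: 0.0857
grasp_force: 0.0
```

{"fn": "send_rows", "kwargs": {
  "motion": "-1 -3.5 -1.8 -0.5 0; -1 -7 -3.6 -1 0; -1 -10.4 -5.4 -1.5 0; -1 -13.9 -7.2 -2 0; -1 -13.9 -7.2 -2 0"
}}

```text
clock: 11.65
eef_pos: [-0.1035, -0.4617, 0.3149]
tool_rot: [0.78, 0.625, 0.001, -0.001]
ft_force: [0.4, 1.4, -1.2]
grip_width: 0.0853
grasp_force: 0.0
```

```bash
python3 - <<'E'
from h import *
o=bot.get_obs(); print(o['clock'],o['joint_pos'].round(3),o['eef_pos'],o['tool_rot'].round(3),o['ft_force'])
c,im=snap('wrist','w4.png'); 
E
```

```text
11.65 [-1.791e+00  1.690e-01  1.310e-01  1.536e+00 -1.000e-03 -1.000e-03] [-0.10352223 -0.46172798  0.31486879] [ 0.78   0.625  0.001 -0.001] [ 0.35746796  1.4039336  -1.2060603 ]
```

View pics/w4.png

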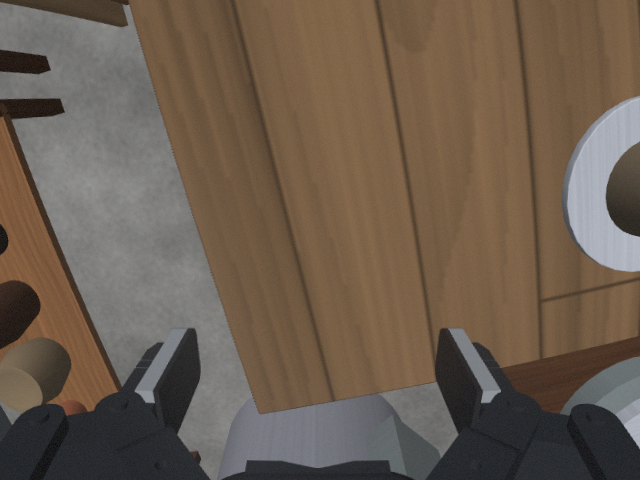

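The picture shows the table corner at (260,410) below, with free air beyond it. Overreach outward and upward to test the tilt.

{"fn": "send_rows", "kwargs": {
  "motion": "-1 -4 0 -2.5 0; -1 -8 0 -5 0; -1 -12 0 -7.5 0; -1 -16 0 -10 0; -1 -20 0 -12.5 0"
}}

```text
clock: 12.2
eef_pos: [-0.1366, -0.6264, 0.4234]
tool_rot: [0.779, 0.627, -0.002, 0.002]
ft_force: [-0.7, -1.8, 1.0]
grip_width: 0.0854
grasp_force: 0.0
```

{"fn": "send_rows", "kwargs": {
  "motion": "-1 -4 0 0 0; -1 -8 0 0 0; -1 -12 0 0 0; -1 -16 0 0 0; -1 -20 0 0 0"
}}

```text
clock: 12.7
eef_pos: [-0.1377, -0.6277, 0.4246]
tool_rot: [0.779, 0.627, 0.006, -0.005]
ft_force: [0.1, 0.5, 0.3]
grip_width: 0.0855
grasp_force: 0.0
```

```bash
python3 - <<'E'
from h import *
o=bot.get_obs(); print(o['clock'],o['joint_pos'].round(3),o['eef_pos'],o['tool_rot'].round(3),o['ft_force'],R.from_quat(o['tool_rot']).as_matrix()[:,2])
E
```

```text
12.7 [-1.787  0.712  1.275  2.15  -0.    -0.   ] [-0.13767071 -0.62770366  0.42463195] [ 0.779  0.627  0.006 -0.005] [0.13844932 0.48875211 0.25507644] [ 0.00352655  0.01610305 -0.99986412]
```

{"fn": "send_rows", "kwargs": {
  "motion": "-1 -5 0 0 0; -1 -10 0 0 0"
}}

```text
clock: 12.9
eef_pos: [-0.1386, -0.6312, 0.4118]
tool_rot: [0.779, 0.627, 0.014, -0.011]
ft_force: [-0.0, -0.6, -0.7]
grip_width: 0.0854
grasp_force: 0.0
```

{"fn": "send_rows", "kwargs": {
  "motion": "-1 -5 0 0 0; -1 -10 0 0 0"
}}

```text
clock: 13.1
eef_pos: [-0.1393, -0.6341, 0.3999]
tool_rot: [0.779, 0.626, 0.021, -0.017]
ft_force: [0.2, -1.0, -0.3]
grip_width: 0.0857
grasp_force: 0.0
```

{"fn": "send_rows", "kwargs": {
  "motion": "-1 0 0 -5 0; -1 0 0 -10 0; -1 0 0 -15 0"
}}

```text
clock: 13.4
eef_pos: [-0.1364, -0.6211, 0.4475]
tool_rot: [0.779, 0.627, -0.008, 0.006]
ft_force: [0.0, 0.3, 0.2]
grip_width: 0.0855
grasp_force: 0.0
```

```bash
python3 - <<'E'
from h import *
o=bot.get_obs(); print(o['clock'],o['joint_pos'].round(3),o['eef_pos'],o['tool_rot'].round(3),R.from_quat(o['tool_rot']).as_matrix()[:,2])
E
```

```text
13.4 [-1.787  0.677  1.275  2.149 -0.    -0.   ] [-0.13641941 -0.62107558  0.44754857] [ 0.779  0.627 -0.008  0.006] [-0.00426877 -0.01938031 -0.99980307]
```

Tilt accumulates from call to call, because the baseline is the pose reached. Pushing up tilts the tool outward, as needed.

{"fn": "send_rows", "kwargs": {
  "motion": "-1 0 0 -20 0"
}}

```text
clock: 13.5
eef_pos: [-0.1349, -0.6141, 0.4672]
tool_rot: [0.779, 0.627, -0.02, 0.016]
ft_force: [0.2, -0.7, -1.4]
grip_width: 0.0855
grasp_force: 0.0
```

{"fn": "send_rows", "kwargs": {
  "motion": "-1 0 0 -20 0; -1 0 0 -20 0; -1 0 0 -20 0"
}}

```text
clock: 13.8
eef_pos: [-0.1308, -0.5956, 0.5152]
tool_rot: [0.778, 0.625, -0.05, 0.04]
ft_force: [-0.9, 0.4, -0.3]
grip_width: 0.0854
grasp_force: 0.0
```

{"fn": "send_rows", "kwargs": {
  "motion": "-1 -20 0 -20 0; -1 -20 0 -20 0"
}}

```text
clock: 14.0
eef_pos: [-0.1294, -0.5891, 0.5295]
tool_rot: [0.777, 0.625, -0.059, 0.048]
ft_force: [0.3, -0.1, 0.4]
grip_width: 0.0857
grasp_force: 0.0
```

{"fn": "send_rows", "kwargs": {
  "motion": "-1 20 0 -50 0; -1 20 0 -50 0"
}}

```text
clock: 14.2
eef_pos: [-0.1251, -0.5695, 0.568]
tool_rot: [0.775, 0.623, -0.084, 0.068]
ft_force: [0.4, 1.0, 0.2]
grip_width: 0.0854
grasp_force: 0.0
```

```bash
python3 - <<'E'
from h import *
o=bot.get_obs(); print(o['clock'],o['joint_pos'].round(3),o['eef_pos'],o['tool_rot'].round(3),R.from_quat(o['tool_rot']).as_matrix()[:,2])
E
```

```text
14.2 [-1.787  0.48   1.275  2.149 -0.    -0.   ] [-0.12509    -0.56954932  0.56804259] [ 0.775  0.623 -0.084  0.068] [-0.04621373 -0.2102258  -0.97655999]
```

{"fn": "send_rows", "kwargs": {
  "motion": "-1 25 0 -50 0; -1 25 0 -50 0; -1 25 0 -50 0; -1 25 0 -50 0; -1 25 0 -50 0"
}}

```text
clock: 14.7
eef_pos: [-0.1186, -0.5402, 0.6166]
tool_rot: [0.77, 0.62, -0.117, 0.094]
ft_force: [0.0, 0.0, -0.7]
grip_width: 0.0854
grasp_force: 0.0
```

{"fn": "send_rows", "kwargs": {
  "motion": "-1 30 0 -50 0; -1 30 0 -50 0; -1 30 0 -50 0; -1 30 0 -50 0; -1 30 0 -50 0"
}}

```text
clock: 15.2
eef_pos: [-0.1112, -0.5062, 0.6633]
tool_rot: [0.764, 0.615, -0.151, 0.121]
ft_force: [-0.5, -0.3, -0.7]
grip_width: 0.0854
grasp_force: 0.0
```

```bash
python3 - <<'E'
from h import *
o=bot.get_obs(); print(o['clock'],o['joint_pos'].round(3),o['eef_pos'],o['tool_rot'].round(3),R.from_quat(o['tool_rot']).as_matrix())
E
```

```text
15.2 [-1.787  0.307  1.274  2.149  0.    -0.   ] [-0.11118389 -0.50616035  0.66327473] [ 0.764  0.615 -0.151  0.121] [[ 1.98259947e-01  9.76757551e-01 -8.14719650e-02]
 [ 9.03573829e-01 -2.14347108e-01 -3.70957751e-01]
 [-3.79799064e-01 -6.98714537e-05 -9.25069006e-01]]
```

{"fn": "send_rows", "kwargs": {
  "motion": "-1 35 0 -50 0; -1 35 0 -50 0; -1 35 0 -50 0"
}}

```text
clock: 15.5
eef_pos: [-0.1039, -0.4728, 0.7021]
tool_rot: [0.758, 0.61, -0.18, 0.145]
ft_force: [0.3, 0.3, -0.3]
grip_width: 0.0855
grasp_force: 0.0
```

{"fn": "send_rows", "kwargs": {
  "motion": "-1 40 0 -50 0; -1 40 0 -50 0; -1 40 0 -50 0"
}}

```text
clock: 15.8
eef_pos: [-0.0963, -0.4383, 0.7365]
tool_rot: [0.751, 0.604, -0.208, 0.167]
ft_force: [-0.2, 0.3, -0.4]
grip_width: 0.0852
grasp_force: 0.0
```

{"fn": "send_rows", "kwargs": {
  "motion": "-1 40 0 -50 0; -1 40 0 -50 0; -1 40 0 -50 0"
}}

```text
clock: 16.1
eef_pos: [-0.0883, -0.4018, 0.7679]
tool_rot: [0.743, 0.598, -0.235, 0.189]
ft_force: [1.0, -1.0, -1.0]
grip_width: 0.0852
grasp_force: 0.0
```

{"fn": "send_rows", "kwargs": {
  "motion": "-1 45 0 -50 0; -1 45 0 -50 0; -1 45 0 -50 0"
}}

```text
clock: 16.4
eef_pos: [-0.08, -0.364, 0.796]
tool_rot: [0.734, 0.59, -0.262, 0.211]
ft_force: [-0.0, -0.1, -0.2]
grip_width: 0.0853
grasp_force: 0.0
```

```bash
python3 - <<'E'
from h import *
o=bot.get_obs(); M=R.from_quat(o['tool_rot']).as_matrix(); print(o['clock'],o['joint_pos'].round(3),o['eef_pos'],o['tool_rot'].round(3),M[:,2],np.degrees(np.arccos(-M[2,2])))
E
```

```text
16.4 [-1.787  0.011  1.275  2.149  0.    -0.   ] [-0.08001728 -0.36399999  0.79600389] [ 0.734  0.59  -0.262  0.211] [-0.13582039 -0.61816743 -0.77422338] 39.26532516638651
```

```bash
python3 - <<'E'
from h import *
o=bot.get_obs(); Q=R.from_quat(o['tool_rot']).inv()
w=[o['eef_pos'],(.12,-.38,.65),(.32,-.265,.58),(.45,-.08,.48),(.527,-.127,.384)]
for i in range(4): print((100*Q.apply(np.subtract(w[i+1],w[i]))).round(1))
E
```

```text
[11.3 19.9  9.6]
[16.4 17.1 -4.4]
[22.5  8.7 -5.5]
[3.8 8.5 9.3]
```

{"fn": "send_rows", "kwargs": {
  "motion": "-1 2.3 4 1.9 0; -1 4.5 8 3.8 0; -1 6.8 11.9 5.8 0; -1 9 15.9 7.7 0; -1 11.3 19.9 9.6 0"
}}

```text
clock: 16.9
eef_pos: [0.1064, -0.3799, 0.6585]
tool_rot: [0.734, 0.591, -0.261, 0.21]
ft_force: [0.2, -1.3, 0.2]
grip_width: 0.0858
grasp_force: 0.0
```

{"fn": "send_rows", "kwargs": {
  "motion": "-1 3.3 3.4 -0.9 0; -1 6.6 6.8 -1.8 0; -1 9.8 10.3 -2.6 0; -1 13.1 13.7 -3.5 0; -1 16.4 17.1 -4.4 0"
}}

```text
clock: 17.4
eef_pos: [0.3071, -0.2641, 0.5895]
tool_rot: [0.734, 0.591, -0.261, 0.209]
ft_force: [0.7, -0.8, 0.2]
grip_width: 0.0855
grasp_force: 0.0
```

```bash
python3 - <<'E'
from h import *
o=bot.get_obs(); M=R.from_quat(o['tool_rot']).as_matrix(); print(o['clock'],o['joint_pos'].round(3),M[:,2],np.degrees(np.arccos(-M[2,2])))
for p in [(.45,-.08,.48)]: print(go(p)[0])
E
```

```text
17.4 [-0.218  0.032  0.526  2.064 -0.683  1.567] [-0.13563743 -0.61616309 -0.77585149] 39.117704386507604
[23.22 10.06 -4.79]
```

{"fn": "send_rows", "kwargs": {
  "motion": "-1 4.6 2 -0.9 0; -1 9.3 4 -1.8 0; -1 13.9 6 -2.8 0; -1 18.6 8 -3.8 0; -1 23.2 10 -4.7 0"
}}

```text
clock: 17.9
eef_pos: [0.4449, -0.0853, 0.482]
tool_rot: [0.734, 0.591, -0.262, 0.209]
ft_force: [0.5, -0.8, 0.2]
grip_width: 0.0855
grasp_force: 0.0
```

```bash
python3 - <<'E'
from h import *
o=bot.get_obs(); M=R.from_quat(o['tool_rot']).as_matrix(); print(o['clock'],o['joint_pos'].round(3),o['eef_pos'].round(3),M[:,2],np.degrees(np.arccos(-M[2,2])))
s=[.54997,-.02268,-1.7858]; H=boxp(s,(202.2,0,267.6)); print(H)
c,im=snap('wrist','w5.png'); print(proj(c,H)); g=im.copy(); cv2.circle(g,tuple(int(v) for v in proj(c,H)),4,(255,0,0),1); cv2.imwrite('pics/w5.png',g[:,:,::-1])
print([(np.round(b['rect']),b['conf']) for b in boxes_of('wrist','flap_grip')[:3]])
for k in (.15,.05): print(go(H-M[:,2]*k)[0])
E
```

```text
17.9 [ 0.206  0.312  0.559  2.141 -0.613  2.095] [ 0.445 -0.085  0.482] [-0.13642499 -0.61638834 -0.77553442] 39.14648953609975
[ 0.50683042 -0.22022447  0.2676    ]
[417.11890071 149.33410641]
[(array([415.,  82., 265., 164.]), 0.64)]
[3.76 8.86 8.82]
[ 3.78  8.91 18.82]
```

View pics/w5.png

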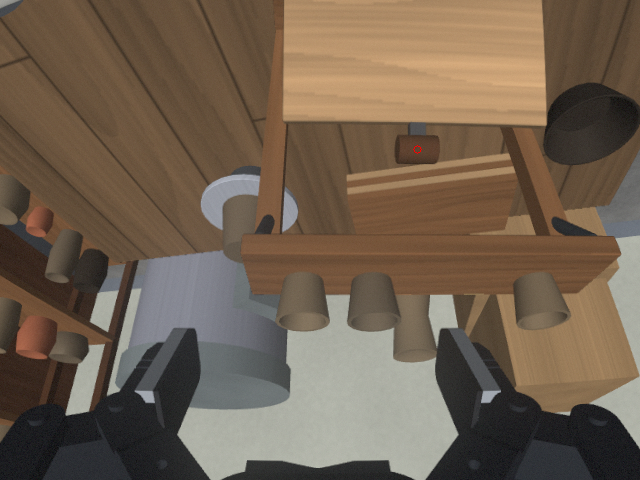

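The projected handle point (417,149) falls exactly on the dark barrel, with the shelf edge at row 240 below it. Approach.

{"fn": "send_rows", "kwargs": {
  "motion": "-1 1 2.2 2.4 0; -1 2 4.4 4.9 0; -1 3 6.7 7.3 0; -1 4 8.9 9.8 0; -1 4 8.9 9.8 0"
}}

```text
clock: 18.5
eef_pos: [0.524, -0.138, 0.3777]
tool_rot: [0.734, 0.59, -0.264, 0.207]
ft_force: [-0.6, -0.1, -0.6]
grip_width: 0.0854
grasp_force: 0.0
```

```bash
python3 - <<'E'
from h import *
o=bot.get_obs(); M=R.from_quat(o['tool_rot']).as_matrix(); print(o['clock'],o['joint_pos'].round(3),o['eef_pos'].round(3),M[:,2],np.degrees(np.arccos(-M[2,2])))
s=[.54997,-.02268,-1.7858]; H=boxp(s,(202.2,0,267.6))
c,im=snap('wrist','w6.png'); g=im.copy(); 
for q in [H]+[boxp(s,(202.2,k,267.6)) for k in (-18,18)]: print(proj(c,q)); cv2.circle(g,tuple(int(v) for v in proj(c,q)),3,(255,0,0),1)
cv2.imwrite('pics/w6.png',g[:,:,::-1])
for k in (.05,-.012): print(go(H-M[:,2]*k+M[:,0]*.003)[0])
E
```

```text
18.5 [ 0.086  0.425  0.459  1.851 -0.645  1.956] [ 0.524 -0.138  0.378] [-0.14317832 -0.61576405 -0.77481263] 39.21195222387576
[320.33739033 221.46384186]
[294.3537307  221.40748027]
[346.34313985 221.53804711]
[0.87 0.25 9.05]
[ 0.87  0.24 15.25]
```

View pics/w6.png

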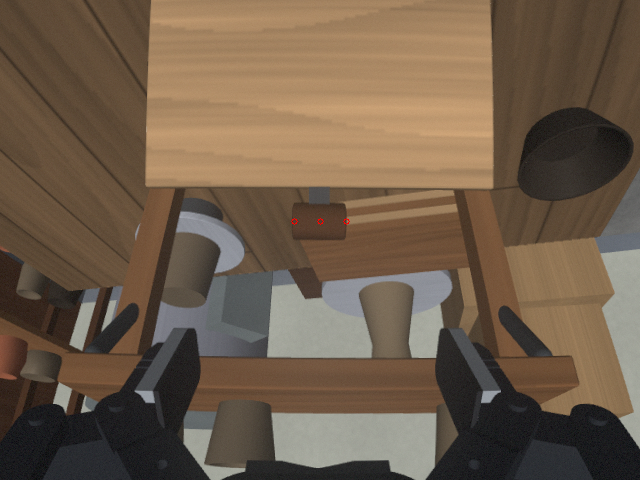

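Projected barrel ends (294/346, 221) match the handle exactly. Move in.

{"fn": "send_rows", "kwargs": {
  "motion": "-1 0.4 0.1 2.5 0; -1 0.8 0.2 5 0; -1 0.8 0.2 7.5 0; -1 0.8 0.2 9 0"
}}

```text
clock: 18.95
eef_pos: [0.514, -0.1867, 0.3079]
tool_rot: [0.734, 0.591, -0.261, 0.21]
ft_force: [-0.5, -0.2, -0.1]
grip_width: 0.0852
grasp_force: 0.0
```

{"fn": "send_rows", "kwargs": {
  "motion": "-1 0 0 2 0; -1 0 0 4 0; -1 0 0 5.5 0; -1 0 0 6.2 0; -1 0 0 6.2 0"
}}

```text
clock: 19.45
eef_pos: [0.5061, -0.2245, 0.2602]
tool_rot: [0.735, 0.59, -0.261, 0.21]
ft_force: [-0.4, 0.9, 0.1]
grip_width: 0.0857
grasp_force: 0.0
```

```bash
python3 - <<'E'
from h import *
o=bot.get_obs(); M=R.from_quat(o['tool_rot']).as_matrix(); print(o['clock'],o['joint_pos'].round(3),o['eef_pos'].round(4),M[:,2],o['ft_force'])
s=[.54997,-.02268,-1.7858]; H=boxp(s,(202.2,0,267.6))
print(go(H+M[:,2]*.012+M[:,0]*.003)[0])
E
```

```text
19.45 [-0.069  0.38   0.095  1.405 -0.673  1.761] [ 0.5061 -0.2245  0.2602] [-0.1357369  -0.61584176 -0.77608918] [-0.36838195  0.93476622  0.06934609]
[ 0.18 -0.02  0.35]
```

{"fn": "send_rows", "kwargs": {
  "motion": "0.2 0.1 0 0.3 0; 0.2 0.1 0 0.3 0; 0.2 0.1 0 0.3 0; 0.2 0.1 0 0.3 0; 0.2 0.1 0 0.3 0"
}}

```text
clock: 19.95
eef_pos: [0.5047, -0.2252, 0.257]
tool_rot: [0.734, 0.591, -0.262, 0.208]
ft_force: [-6.1, 2.3, 3.7]
grip_width: 0.0352
grasp_force: 46.4
```

{"fn": "send_rows", "kwargs": {
  "motion": "0.25 0 0 0 0; 0.25 0 0 0 0"
}}

```text
clock: 20.15
eef_pos: [0.5047, -0.2251, 0.257]
tool_rot: [0.734, 0.591, -0.262, 0.208]
ft_force: [-6.5, 1.3, 3.7]
grip_width: 0.0345
grasp_force: 61.0
```

The handle is gripped at 35 mm. Compute the arc.

```bash
cat > arc.py <<'E'
import sys; from h import *
s=[.54997,-.02268,-1.7858]
o=bot.get_obs(); Q=R.from_quat(o['tool_rot']).inv()
P=lambda q:boxp(s,(90-205*np.cos(q),0,96+205*np.sin(q)))
qs=[float(v) for v in sys.argv[1:]]
for a,b in zip(qs,qs[1:]):
    print(a,b,'; '.join('0.18 '+' '.join('%.2f'%v for v in 100*Q.apply(P(a+(b-a)*k/5)-P(a)))+' 0' for k in range(1,6)))
print(o['clock'],o['tool_rot'])
E
python3 arc.py 2.15 1.9 1.65 1.4 1.15
```

```text
2.15 1.9 0.18 0.34 -0.00 -0.97 0; 0.18 0.72 -0.01 -1.92 0; 0.18 1.15 -0.01 -2.85 0; 0.18 1.63 -0.01 -3.76 0; 0.18 2.15 -0.01 -4.64 0
1.9 1.65 0.18 0.56 -0.00 -0.86 0; 0.18 1.17 -0.00 -1.68 0; 0.18 1.82 -0.01 -2.48 0; 0.18 2.51 -0.01 -3.24 0; 0.18 3.23 -0.01 -3.96 0
1.65 1.4 0.18 0.76 -0.00 -0.69 0; 0.18 1.55 -0.00 -1.34 0; 0.18 2.38 -0.00 -1.95 0; 0.18 3.23 -0.00 -2.52 0; 0.18 4.11 -0.00 -3.04 0
1.4 1.15 0.18 0.91 -0.00 -0.48 0; 0.18 1.83 -0.00 -0.91 0; 0.18 2.78 -0.00 -1.30 0; 0.18 3.75 0.00 -1.64 0; 0.18 4.73 0.00 -1.93 0
20.15 [ 0.73383514  0.59107482 -0.26204592  0.20844302]
```

{"fn": "send_rows", "kwargs": {
  "motion": "0.18 0.3 0 -1 0; 0.18 0.7 0 -1.9 0; 0.18 1.1 0 -2.8 0; 0.18 1.6 0 -3.8 0; 0.18 2.15 0 -4.6 0"
}}

```text
clock: 20.65
eef_pos: [0.5148, -0.1797, 0.2782]
tool_rot: [0.734, 0.591, -0.262, 0.208]
ft_force: [-6.1, -0.5, -2.9]
grip_width: 0.0347
grasp_force: 41.7
```

{"fn": "send_rows", "kwargs": {
  "motion": "0.18 0.6 0 -0.9 0; 0.18 1.2 0 -1.7 0; 0.18 1.8 0 -2.5 0; 0.18 2.5 0 -3.2 0; 0.18 3.2 0 -4 0"
}}

```text
clock: 21.15
eef_pos: [0.5258, -0.1303, 0.2879]
tool_rot: [0.734, 0.591, -0.262, 0.207]
ft_force: [-3.8, -0.3, -10.4]
grip_width: 0.0354
grasp_force: 40.5
```

```bash
python3 arc.py 1.4 1.15 .9 .65; python3 - <<'E'
from h import *
o=bot.get_obs(); s=[.54997,-.02268,-1.7858]; M=R.from_quat(o['tool_rot']).as_matrix()
p=o['eef_pos']-M[:,2]*.0145; d=R.from_euler('z',-s[2]).apply(p-[s[0],s[1],0])*1000; print(d, 'q',np.arctan2(d[2]-96,90-d[0]),'r',np.hypot(d[2]-96,90-d[0]))
print(o['joint_pos'].round(2),o['ft_force'],o['ft_torque'])
E
```

```text
1.4 1.15 0.18 0.91 -0.00 -0.48 0; 0.18 1.84 -0.00 -0.91 0; 0.18 2.79 -0.00 -1.29 0; 0.18 3.75 -0.00 -1.63 0; 0.18 4.74 0.00 -1.92 0
1.15 0.9 0.18 1.00 0.00 -0.24 0; 0.18 2.00 0.00 -0.43 0; 0.18 3.02 0.00 -0.57 0; 0.18 4.04 0.01 -0.65 0; 0.18 5.07 0.01 -0.69 0
0.9 0.65 0.18 1.02 0.00 0.02 0; 0.18 2.05 0.00 0.08 0; 0.18 3.07 0.01 0.20 0; 0.18 4.08 0.01 0.37 0; 0.18 5.08 0.01 0.59 0
21.15 [ 0.73410727  0.59125597 -0.2618216   0.20724946]
[101.20019157  -0.59586753 299.20717829] q 1.625857720877217 r 203.51560530033862
[ 0.1   0.44  0.25  1.63 -0.64  1.97] [ -3.84422793  -0.25197577 -10.41104607] [ 1.52591711  0.19301758 -0.61285357]
```

{"fn": "send_rows", "kwargs": {
  "motion": "0.18 0.8 0 -0.6 0; 0.18 1.6 0 -1.2 0; 0.18 2.4 0 -1.85 0; 0.18 3.3 0 -2.4 0; 0.18 4.15 0 -2.9 0"
}}

```text
clock: 21.65
eef_pos: [0.5367, -0.0815, 0.2851]
tool_rot: [0.734, 0.591, -0.262, 0.208]
ft_force: [-5.8, -1.6, -6.5]
grip_width: 0.0351
grasp_force: 40.4
```

{"fn": "send_rows", "kwargs": {
  "motion": "0.18 0.9 0 -0.5 0; 0.18 1.85 0 -0.9 0; 0.18 2.8 0 -1.25 0; 0.18 3.75 0 -1.6 0; 0.18 4.75 0 -1.9 0"
}}

```text
clock: 22.15
eef_pos: [0.5473, -0.034, 0.2701]
tool_rot: [0.734, 0.591, -0.262, 0.209]
ft_force: [-5.9, -3.1, -5.5]
grip_width: 0.035
grasp_force: 40.0
```

{"fn": "send_rows", "kwargs": {
  "motion": "0.18 1 0 -0.25 0; 0.18 2 0 -0.45 0; 0.18 3 0 -0.6 0; 0.18 4.05 0 -0.65 0; 0.18 5.05 0 -0.7 0"
}}

```text
clock: 22.65
eef_pos: [0.5568, 0.0085, 0.2439]
tool_rot: [0.734, 0.591, -0.262, 0.209]
ft_force: [-5.5, -3.2, -4.7]
grip_width: 0.0351
grasp_force: 39.7
```

```bash
python3 arc.py .9 .65 .4 .2 0; python3 - <<'E'
from h import *
o=bot.get_obs(); s=[.54997,-.02268,-1.7858]; M=R.from_quat(o['tool_rot']).as_matrix()
p=o['eef_pos']-M[:,2]*.0145; d=R.from_euler('z',-s[2]).apply(p-[s[0],s[1],0])*1000; print(d, 'q',np.arctan2(d[2]-96,90-d[0]),'r',np.hypot(d[2]-96,90-d[0]))
print(o['joint_pos'].round(2),o['ft_force'],o['ft_torque'],o['grasp_force'])
E
```

```text
0.9 0.65 0.18 1.02 0.00 0.01 0; 0.18 2.05 0.00 0.08 0; 0.18 3.07 0.00 0.19 0; 0.18 4.08 0.01 0.36 0; 0.18 5.08 0.01 0.57 0
0.65 0.4 0.18 0.99 0.00 0.27 0; 0.18 1.97 0.00 0.58 0; 0.18 2.92 0.01 0.94 0; 0.18 3.86 0.01 1.35 0; 0.18 4.78 0.01 1.81 0
0.4 0.2 0.18 0.72 0.00 0.40 0; 0.18 1.42 0.00 0.82 0; 0.18 2.10 0.01 1.28 0; 0.18 2.76 0.01 1.76 0; 0.18 3.41 0.01 2.27 0
0.2 0.0 0.18 0.62 0.00 0.53 0; 0.18 1.22 0.00 1.09 0; 0.18 1.80 0.01 1.67 0; 0.18 2.36 0.01 2.27 0; 0.18 2.89 0.01 2.90 0
22.65 [ 0.73380831  0.59092014 -0.26201678  0.20901185]
[-4.10549850e+01  5.25495817e-02  2.55135535e+02] q 0.8818637335729487 r 206.1541357798464
[ 0.32  0.61  0.41  1.76 -0.57  2.22] [-5.52350982 -3.20010517 -4.69885518] [ 0.45451342  0.59410003 -0.66602847] 39.74887132644653
```

{"fn": "send_rows", "kwargs": {
  "motion": "0.18 1 0 0 0; 0.18 2.05 0 0.1 0; 0.18 3.05 0 0.2 0; 0.18 4.1 0 0.35 0; 0.18 5.1 0 0.55 0"
}}

```text
clock: 23.15
eef_pos: [0.5647, 0.0438, 0.2076]
tool_rot: [0.734, 0.591, -0.262, 0.209]
ft_force: [-5.3, -1.2, -2.7]
grip_width: 0.0353
grasp_force: 39.8
```

{"fn": "send_rows", "kwargs": {
  "motion": "0.18 1 0 0.25 0; 0.18 1.95 0 0.6 0; 0.18 2.9 0 0.95 0; 0.18 3.85 0 1.35 0; 0.18 4.8 0 1.8 0"
}}

```text
clock: 23.65
eef_pos: [0.5704, 0.0694, 0.1636]
tool_rot: [0.734, 0.591, -0.261, 0.209]
ft_force: [-4.2, 0.1, -0.9]
grip_width: 0.0355
grasp_force: 40.4
```

{"fn": "send_rows", "kwargs": {
  "motion": "0.18 0.7 0 0.4 0; 0.18 1.4 0 0.8 0; 0.18 2.1 0 1.3 0; 0.18 2.75 0 1.75 0; 0.18 3.4 0 2.25 0"
}}

```text
clock: 24.15
eef_pos: [0.5732, 0.0819, 0.1246]
tool_rot: [0.734, 0.591, -0.26, 0.209]
ft_force: [-5.4, 2.8, -0.1]
grip_width: 0.0354
grasp_force: 42.1
```

```bash
python3 arc.py .2 .1 0 -.02; python3 - <<'E'
from h import *
o=bot.get_obs(); s=[.54997,-.02268,-1.7858]; M=R.from_quat(o['tool_rot']).as_matrix()
p=o['eef_pos']-M[:,2]*.0145; d=R.from_euler('z',-s[2]).apply(p-[s[0],s[1],0])*1000; print(d, 'q',np.arctan2(d[2]-96,90-d[0]),'r',np.hypot(d[2]-96,90-d[0]))
print(o['joint_pos'].round(2),o['ft_force'],o['ft_torque'],o['grasp_force'])
E
```

```text
0.2 0.1 0.18 0.31 0.00 0.26 0; 0.18 0.62 0.00 0.53 0; 0.18 0.92 0.00 0.81 0; 0.18 1.22 0.00 1.09 0; 0.18 1.51 0.00 1.38 0
0.1 0.0 0.18 0.29 0.00 0.29 0; 0.18 0.57 0.00 0.59 0; 0.18 0.84 0.00 0.90 0; 0.18 1.11 0.00 1.21 0; 0.18 1.37 0.00 1.53 0
0.0 -0.02 0.18 0.05 0.00 0.06 0; 0.18 0.10 0.00 0.13 0; 0.18 0.15 0.00 0.19 0; 0.18 0.20 0.00 0.26 0; 0.18 0.25 0.00 0.32 0
24.15 [ 0.73414825  0.59117002 -0.26039908  0.20913312]
[-116.27879321    0.4348981   135.88068246] q 0.19097770375108294 r 210.09857058651667
[ 0.41  0.78  0.4   1.63 -0.53  2.32] [-5.42959987  2.78216374 -0.07233169] [ 0.73883077  0.69261599 -0.78754751] 42.14446485042572
```

{"fn": "send_rows", "kwargs": {
  "motion": "0.18 0.3 0 0.25 0; 0.18 0.6 0 0.5 0; 0.18 0.9 0 0.8 0; 0.18 1.2 0 1.1 0; 0.18 1.5 0 1.4 0"
}}

```text
clock: 24.65
eef_pos: [0.574, 0.0852, 0.1043]
tool_rot: [0.734, 0.591, -0.26, 0.209]
ft_force: [-5.2, 5.6, 0.4]
grip_width: 0.0353
grasp_force: 43.7
```

{"fn": "send_rows", "kwargs": {
  "motion": "0.18 0.3 0 0.3 0; 0.18 0.55 0 0.6 0; 0.18 0.8 0 0.85 0; 0.18 1 0 1.1 0; 0.18 1 0 1.1 0"
}}

```text
clock: 25.15
eef_pos: [0.5742, 0.0864, 0.089]
tool_rot: [0.734, 0.591, -0.26, 0.209]
ft_force: [-4.1, 6.2, -0.5]
grip_width: 0.0351
grasp_force: 45.0
```

{"fn": "send_rows", "kwargs": {
  "motion": "0.18 0.1 0 0.1 0; 0.18 0.2 0 0.2 0; 0.18 0.2 0 0.2 0"
}}

```text
clock: 25.45
eef_pos: [0.5743, 0.0865, 0.0865]
tool_rot: [0.734, 0.591, -0.26, 0.209]
ft_force: [-3.9, 6.5, -0.1]
grip_width: 0.035
grasp_force: 45.2
```

```bash
python3 - <<'E'
from h import *
o=bot.get_obs(); s=[.54997,-.02268,-1.7858]; M=R.from_quat(o['tool_rot']).as_matrix()
p=o['eef_pos']-M[:,2]*.0145; d=R.from_euler('z',-s[2]).apply(p-[s[0],s[1],0])*1000; print(d, 'q',np.arctan2(d[2]-96,90-d[0]))
print(o['joint_pos'].round(2),o['ft_force'],o['ft_torque'],o['grasp_force'])
E
```

```text
[-121.01140218    0.44795645   97.79795721] q 0.008520457552533682
[ 0.42  0.82  0.37  1.57 -0.53  2.33] [-3.94987366  6.51030724 -0.13221243] [ 1.11000124  0.6054827  -0.7655872 ] 45.17411828041077
```

{"fn": "send_rows", "kwargs": {
  "motion": "0.18 0 0 0.2 0; 0.18 0 0 0.3 0; 0.18 0 0 0.3 0"
}}

```text
clock: 25.75
eef_pos: [0.5743, 0.0865, 0.0841]
tool_rot: [0.735, 0.592, -0.258, 0.208]
ft_force: [-4.6, 11.1, 0.3]
grip_width: 0.0351
grasp_force: 46.0
```

{"fn": "send_rows", "kwargs": {
  "motion": "0.18 0.1 0 0.1 0; 0.18 0.1 0 0.15 0; 0.18 0.1 0 0.15 0"
}}

```text
clock: 26.05
eef_pos: [0.5743, 0.0866, 0.0823]
tool_rot: [0.735, 0.592, -0.258, 0.208]
ft_force: [-3.1, 12.3, 0.5]
grip_width: 0.0354
grasp_force: 46.2
```

{"fn": "send_rows", "kwargs": {
  "motion": "0.18 0.15 0 0 0; 0.18 0.25 0 0 0; 0.18 0.25 0 0 0"
}}

```text
clock: 26.35
eef_pos: [0.5743, 0.0866, 0.0809]
tool_rot: [0.734, 0.591, -0.26, 0.209]
ft_force: [-4.3, 5.4, -0.5]
grip_width: 0.0352
grasp_force: 45.9
```

{"fn": "send_rows", "kwargs": {
  "motion": "0.18 0.15 0 0.05 0; 0.18 0.2 0 0.05 0; 0.18 0.2 0 0.05 0"
}}

```text
clock: 26.65
eef_pos: [0.5743, 0.0866, 0.0794]
tool_rot: [0.734, 0.591, -0.261, 0.209]
ft_force: [-5.2, 2.6, -0.2]
grip_width: 0.0352
grasp_force: 45.7
```

```bash
python3 - <<'E'
from h import *
s2,im2=snap('scene','s5.png'); c,w=snap('wrist','w7.png')
g=np.hstack([cv2.resize(im2[210:410,180:380],(480,480)),cv2.resize(w[:,100:540],(320,349))[[min(i,348) for i in range(480)]]]); cv2.imwrite('pics/c5.png',g[:,:,::-1])
E
```

```text
(no output)
```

View pics/c5.png

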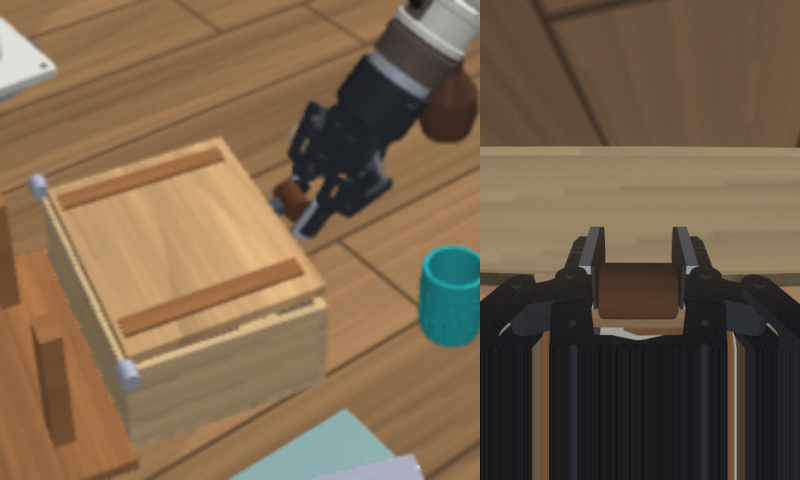

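The scene view shows the flap almost shut, with a small gap still at the front edge (near 315,300); the handle is held. Keep easing down until contact.

{"fn": "send_rows", "kwargs": {
  "motion": "0.18 0.06 0 0.08 0; 0.18 0.13 0 0.15 0; 0.18 0.13 0 0.15 0"
}}

```text
clock: 27.05
eef_pos: [0.5743, 0.0866, 0.0773]
tool_rot: [0.734, 0.591, -0.261, 0.209]
ft_force: [-5.2, 2.4, -0.6]
grip_width: 0.035
grasp_force: 45.9
```

{"fn": "send_rows", "kwargs": {
  "motion": "0.18 0.06 0 0.08 0; 0.18 0.13 0 0.13 0; 0.18 0.13 0 0.13 0"
}}

```text
clock: 27.35
eef_pos: [0.5743, 0.0866, 0.0755]
tool_rot: [0.734, 0.591, -0.261, 0.209]
ft_force: [-4.7, 2.0, -0.4]
grip_width: 0.0354
grasp_force: 46.0
```

{"fn": "send_rows", "kwargs": {
  "motion": "0.18 0.06 0 0.08 0; 0.18 0.13 0 0.13 0; 0.18 0.13 0 0.13 0"
}}

```text
clock: 27.65
eef_pos: [0.5743, 0.0865, 0.0737]
tool_rot: [0.734, 0.591, -0.261, 0.209]
ft_force: [-4.3, 2.3, -0.4]
grip_width: 0.0352
grasp_force: 46.0
```

{"fn": "send_rows", "kwargs": {
  "motion": "0.18 0.06 0 0.08 0; 0.18 0.13 0 0.13 0; 0.18 0.13 0 0.13 0"
}}

```text
clock: 27.95
eef_pos: [0.5743, 0.0865, 0.0719]
tool_rot: [0.734, 0.591, -0.261, 0.209]
ft_force: [-4.3, 2.2, -0.2]
grip_width: 0.035
grasp_force: 46.1
```

{"fn": "send_rows", "kwargs": {
  "motion": "0.18 0.06 0 0.08 0; 0.18 0.13 0 0.13 0; 0.18 0.13 0 0.13 0"
}}

```text
clock: 28.25
eef_pos: [0.5743, 0.0865, 0.0701]
tool_rot: [0.734, 0.591, -0.261, 0.209]
ft_force: [-5.7, 1.1, -0.4]
grip_width: 0.0352
grasp_force: 46.2
```

```bash
python3 - <<'E'
from h import *
c,im=snap('scene','s6.png'); a=cv2.cvtColor(cv2.imread('pics/s5.png'),6).astype(np.float32); b=cv2.cvtColor(cv2.imread('pics/s6.png'),6).astype(np.float32)
s=[.54997,-.02268,-1.7858]
def pr(x,y,t,q): return proj(c,boxp(s,(90-x*np.cos(q)-t*np.sin(q)*-1*-1,y,96+x*np.sin(q)+t*np.cos(q))))
for q in (0,.02,.05,.1): print(q,pr(182,120,6,q).round(1),pr(182,120,-6,q).round(1),pr(182,-120,6,q).round(1))
print('rim',proj(c,boxp(s,(-90,125,90))))
# image motion of front corner patches between s5 and s6
for p in (pr(175,110,6,0.02),pr(175,-110,6,.02)):
    u,v=p.astype(int); A=a[v-12:v+13,u-12:u+13];B=b[v-12:v+13,u-12:u+13]; print(cv2.phaseCorrelate(A,B,cv2.createHanningWindow((25,25),cv2.CV_32F)))
# vertical intensity profile through the front-right corner gap
u=int(pr(182,112,0,0)[0]); v=int(pr(182,112,0,0)[1]); print(u,v); print(a[v-14:v+16,u].astype(int)); print(b[v-14:v+16,u].astype(int))
E
```

```text
0 [315.8 331.2] [315.7 335.6] [271.1 269.1]
0.02 [315.8 329.9] [315.6 334.3] [271.1 267.8]
0.05 [315.9 327.9] [315.5 332.4] [271. 266.]
0.1 [315.8 324.6] [315.2 329.2] [270.7 262.9]
rim [315.87397779 337.4604887 ]
((0.5797012279484033, 2.0914942480520224), 1.1523553260803223)
((0.24506318871809185, 2.2660445239828526), 1.0033256385803222)
313 331
[ 31  46  59  72  84  92 104 125 137 145 150 152 132  95  85  79  87 104
  89  68  46  22   0 122 124 121 121 120 115 112]
[ 30  45  59  72  84  93 100 108 116 125 138 149 147 144 134 105  71  59
  53  55  46  22   0 122 124 121 120 119 114 111]
```

{"fn": "send_rows", "kwargs": {
  "motion": "0.18 0.06 0 0.08 0; 0.18 0.13 0 0.13 0; 0.18 0.13 0 0.13 0"
}}

```text
clock: 28.6
eef_pos: [0.5742, 0.0864, 0.0685]
tool_rot: [0.734, 0.591, -0.261, 0.21]
ft_force: [-5.3, 0.1, 0.8]
grip_width: 0.0349
grasp_force: 46.2
```

{"fn": "send_rows", "kwargs": {
  "motion": "0.18 0.06 0 0.08 0; 0.18 0.13 0 0.13 0; 0.18 0.13 0 0.13 0"
}}

```text
clock: 28.9
eef_pos: [0.5742, 0.0864, 0.0669]
tool_rot: [0.734, 0.591, -0.262, 0.21]
ft_force: [-5.3, -1.0, 1.8]
grip_width: 0.0351
grasp_force: 46.3
```

```bash
cat > mv.py <<'E'
import sys; from h import *
c,im=snap('scene',sys.argv[2]); a,b=[cv2.cvtColor(cv2.imread('pics/'+n),6).astype(np.float32) for n in sys.argv[1:3]]
for u,v in ((313,329),(270,269)):
    A=a[v-12:v+13,u-12:u+13];B=b[v-12:v+13,u-12:u+13]; print(cv2.phaseCorrelate(A,B,cv2.createHanningWindow((25,25),cv2.CV_32F)))
print(b[317:347,313].astype(int))
E
python3 mv.py s6.png s7.png
```

```text
((0.49424298916063414, 0.973003186825455), 1.118160737991333)
((0.3438731030556301, 1.3529904525450647), 1.1399982219696045)
[  0  16  33  48  64  77  88  99 112 122 130 147 162 163 164 156 123  86
  74  76  88  70  34  15   0 121 120 119 114 111]
```

{"fn": "send_rows", "kwargs": {
  "motion": "0.18 0.06 0 0.08 0; 0.18 0.13 0 0.13 0; 0.18 0.13 0 0.13 0"
}}

```text
clock: 29.25
eef_pos: [0.5742, 0.0863, 0.0654]
tool_rot: [0.734, 0.591, -0.262, 0.21]
ft_force: [-7.1, 0.1, 2.4]
grip_width: 0.0349
grasp_force: 46.4
```

{"fn": "send_rows", "kwargs": {
  "motion": "0.18 0.06 0 0.08 0; 0.18 0.13 0 0.13 0; 0.18 0.13 0 0.13 0"
}}

```text
clock: 29.55
eef_pos: [0.5742, 0.0863, 0.0639]
tool_rot: [0.734, 0.591, -0.262, 0.21]
ft_force: [-6.8, -0.8, 4.3]
grip_width: 0.0352
grasp_force: 46.4
```

```bash
sed -i 's/A=a\[\(.*\)\];B=b\[\(.*\)\]; print/A=a[\1].copy();B=b[\2].copy(); print/' mv.py; python3 mv.py s7.png s8.png; python3 - <<'E'
import cv2
for n in ('s5','s6','s7','s8'): print(n,cv2.cvtColor(cv2.imread(f'pics/{n}.png'),6)[322:346,313])
E
```

```text
((0.5194612839866544, 0.7964421389163299), 1.0220389434814454)
((0.3953865398932077, 1.2737962654269435), 0.9468244163513183)
[128 130 128 128 129 128 125 127 130 133 131 133 148 163 167 171 170 138
 108 123 175 184 130 122 123 121 120 119 113 111]
s5 [126 131 147 154 159 163 166 149 112 107 108 134 186 194 193 193 183 131
 122 124 121 121 120 115]
s6 [128 125 127 131 137 150 163 165 169 168 144 110 106 116 156 194 183 131
 122 124 121 120 119 114]
s7 [127 125 126 130 133 135 149 162 165 170 169 143 109 106 125 176 183 132
 122 123 121 120 119 114]
s8 [128 125 127 130 133 131 133 148 163 167 171 170 138 108 123 175 184 130
 122 123 121 120 119 113]
```

{"fn": "send_rows", "kwargs": {
  "motion": "0.18 0.06 0 0.08 0; 0.18 0.13 0 0.13 0; 0.18 0.13 0 0.13 0"
}}

```text
clock: 29.9
eef_pos: [0.5742, 0.0862, 0.0625]
tool_rot: [0.733, 0.591, -0.262, 0.21]
ft_force: [-7.1, -1.8, 6.4]
grip_width: 0.0353
grasp_force: 46.6
```

{"fn": "send_rows", "kwargs": {
  "motion": "0.18 0.06 0 0.08 0; 0.18 0.13 0 0.13 0; 0.18 0.13 0 0.13 0"
}}

```text
clock: 30.2
eef_pos: [0.5742, 0.0861, 0.061]
tool_rot: [0.733, 0.591, -0.262, 0.21]
ft_force: [-7.0, -2.3, 6.8]
grip_width: 0.0354
grasp_force: 46.6
```

```bash
python3 mv.py s8.png s9.png|head -2; python3 - <<'E'
import cv2
for n in ('s8','s9'): print(n,cv2.cvtColor(cv2.imread(f'pics/{n}.png'),6)[322:346,313])
E
```

```text
((0.0937813207429894, 0.27549042299622073), 0.8155373817443847)
((0.7821139319051955, 1.7122407142619842), 1.0845409378051758)
s8 [128 125 127 130 133 131 133 148 163 167 171 170 138 108 123 175 184 130
 122 123 121 120 119 113]
s9 [126 125 126 129 133 131 130 131 145 163 168 174 170 132 126 174 183 131
 122 123 120 119 119 114]
```

{"fn": "send_rows", "kwargs": {
  "motion": "0.18 0.06 0 0.08 0; 0.18 0.13 0 0.13 0; 0.18 0.13 0 0.13 0"
}}

```text
clock: 30.55
eef_pos: [0.5742, 0.086, 0.0594]
tool_rot: [0.733, 0.591, -0.263, 0.211]
ft_force: [-8.8, -2.9, 7.4]
grip_width: 0.0353
grasp_force: 46.5
```

{"fn": "send_rows", "kwargs": {
  "motion": "0.18 0.06 0 0.08 0; 0.18 0.13 0 0.13 0; 0.18 0.13 0 0.13 0"
}}

```text
clock: 30.85
eef_pos: [0.5742, 0.086, 0.058]
tool_rot: [0.733, 0.591, -0.263, 0.211]
ft_force: [-7.5, -3.8, 8.9]
grip_width: 0.0352
grasp_force: 46.5
```

```bash
python3 mv.py s9.png s10.png|head -2; python3 - <<'E'
import cv2
for n in ('s9','s10'): print(n,cv2.cvtColor(cv2.imread(f'pics/{n}.png'),6)[322:346,313])
E
```

```text
((0.1024839488010727, 0.8925698153488941), 1.0301033203125)
((0.12323208597192803, 0.3334765440155323), 0.8702996391296387)
s9 [126 125 126 129 133 131 130 131 145 163 168 174 170 132 126 174 183 131
 122 123 120 119 119 114]
s10 [128 125 126 131 133 131 130 128 131 147 163 169 172 167 142 175 182 130
 122 123 121 120 119 114]
```

{"fn": "send_rows", "kwargs": {
  "motion": "0.18 0.06 0 0.08 0; 0.18 0.13 0 0.13 0; 0.18 0.13 0 0.13 0"
}}

```text
clock: 31.2
eef_pos: [0.5741, 0.0859, 0.0565]
tool_rot: [0.733, 0.591, -0.263, 0.211]
ft_force: [-9.5, -3.7, 10.2]
grip_width: 0.0353
grasp_force: 46.3
```

{"fn": "send_rows", "kwargs": {
  "motion": "0.18 0.06 0 0.08 0; 0.18 0.13 0 0.13 0; 0.18 0.13 0 0.13 0"
}}

```text
clock: 31.5
eef_pos: [0.5742, 0.0858, 0.0562]
tool_rot: [0.733, 0.591, -0.263, 0.212]
ft_force: [-10.6, -4.3, 16.0]
grip_width: 0.0352
grasp_force: 46.6
```

```bash
python3 mv.py s10.png s11.png|head -2; python3 - <<'E'
import cv2
for n in ('s10','s11'): print(n,cv2.cvtColor(cv2.imread(f'pics/{n}.png'),6)[322:346,313])
E
```

```text
((0.5076303155607569, 0.9260409844623467), 0.982160432434082)
((0.22968513475522023, 0.5182449366984638), 1.0041473846435547)
s10 [128 125 126 131 133 131 130 128 131 147 163 169 172 167 142 175 182 130
 122 123 121 120 119 114]
s11 [126 125 126 130 132 131 129 129 131 146 155 163 171 172 160 176 182 130
 122 123 120 120 119 113]
```

The tool has stalled with a force step to 16 N, so the flap is shut. Give it one tiny press, then release and back off.

{"fn": "send_rows", "kwargs": {
  "motion": "0.18 0.06 0 0.08 0; 0.18 0.06 0 0.08 0"
}}

```text
clock: 31.75
eef_pos: [0.5742, 0.0858, 0.0561]
tool_rot: [0.733, 0.591, -0.263, 0.212]
ft_force: [-12.1, -2.7, 20.5]
grip_width: 0.0351
grasp_force: 46.7
```

{"fn": "send_rows", "kwargs": {
  "motion": "0.1 0 0 0 0; -0.2 0 0 0 0; -1 0 0 0 0; -1 0 0 0 0; -1 0 0 0 0"
}}

```text
clock: 32.25
eef_pos: [0.5754, 0.088, 0.0506]
tool_rot: [0.734, 0.591, -0.261, 0.21]
ft_force: [-1.1, 0.5, 0.5]
grip_width: 0.0853
grasp_force: 0.0
```

{"fn": "send_rows", "kwargs": {
  "motion": "-1 0 0 -2 0; -1 0 0 -4 0; -1 0 0 -7 0; -1 0 0 -10 0; -1 0 0 -14 0"
}}

```text
clock: 32.75
eef_pos: [0.5938, 0.1738, 0.1595]
tool_rot: [0.734, 0.59, -0.262, 0.209]
ft_force: [0.4, 0.7, -0.2]
grip_width: 0.0852
grasp_force: 0.0
```

```bash
python3 mv.py s11.png s12.png|head -2; python3 - <<'E'
from h import *
for n in ('s11','s12'): print(n,cv2.cvtColor(cv2.imread(f'pics/{n}.png'),6)[322:346,313])
o=bot.get_obs(); print(o['clock'],o['eef_pos'],o['ft_force'],o['joint_pos'].round(2))
c=cam('scene')
for t in ('bowl_center','vase_center','cup_center','dampbox'): print(t,[(np.round(b['rect']),round(b['conf'],2)) for b in boxes_of('scene',t)[:4]])
s=[.54997,-.02268,-1.7858]; H=boxp(s,(-115,0,96)); c,im=snap('wrist','w9.png'); print(proj(c,H),[np.round(b['rect']) for b in boxes_of('wrist','flap_grip')[:3]])
u,v=proj(c,H).astype(int); g=im.astype(int); row=g[v,u-60:u+60:6]; col=g[v-60:v+60:6,u]; print(row.tolist()); print(col.tolist())
E
```

```text
((1.4068266190588048, -2.427853052461545), 0.44817705078125)
((0.9701606410198842, -1.1276682991682332), 1.2060234642028809)
s11 [126 125 126 130 132 131 129 129 131 146 155 163 171 172 160 176 182 130
 122 123 120 120 119 113]
s12 [129 127 128 132 134 136 151 164 168 171 171 146 111 107 125 177 186 133
 123 124 122 122 121 116]
32.8 [0.59588022 0.17877314 0.16529808] [-1.50844985  0.98821828  4.56053937] [ 0.52  0.92  0.77  1.91 -0.49  2.43]
bowl_center [(array([315., 274.,  31.,  29.]), 0.63)]
vase_center [(array([364., 257.,  27.,  23.]), 0.65)]
cup_center [(array([402., 318.,  31.,  38.]), 0.97), (array([366., 335.,  33.,  45.]), 0.93), (array([395., 236.,  25.,  30.]), 0.56)]
dampbox [(array([202., 306., 232., 265.]), 0.72), (array([316., 273.,  30.,  29.]), 0.17)]
[316.06682579 284.79750778] [array([316., 320., 345., 119.])]
[[159, 138, 108], [159, 138, 107], [159, 139, 107], [159, 138, 108], [159, 139, 107], [155, 136, 105], [100, 73, 57], [92, 66, 48], [99, 72, 56], [96, 70, 52], [92, 67, 48], [99, 72, 53], [95, 69, 49], [95, 69, 51], [96, 70, 54], [116, 97, 77], [159, 139, 107], [160, 139, 108], [159, 138, 108], [162, 142, 111]]
[[158, 138, 106], [150, 132, 102], [158, 138, 106], [155, 135, 105], [161, 141, 109], [162, 141, 109], [164, 143, 111], [73, 56, 43], [85, 64, 51], [89, 65, 49], [92, 67, 48], [95, 67, 49], [91, 68, 48], [72, 61, 55], [145, 118, 87], [155, 126, 95], [156, 127, 95], [142, 118, 86], [156, 126, 94], [149, 121, 91]]
```

```bash
python3 mv.py s12.png s13.png|head -2; python3 - <<'E'
from h import *
for n in ('s12','s13'): print(n,cv2.cvtColor(cv2.imread(f'pics/{n}.png'),6)[322:346,313])
s=[.54997,-.02268,-1.7858]; c=cam('wrist'); w=cv2.imread('pics/w9.png')
print([proj(c,boxp(s,(90-205*np.cos(q),0,96+205*np.sin(q)))).round(1) for q in (-.03,0,.03,.06)])
m=(w.sum(2)<270).astype(np.uint8); n,l,st,ce=cv2.connectedComponentsWithStats(m); print([(st[i].tolist(),ce[i].round(1)) for i in range(1,n) if st[i,4]>400])
# flap front edge (top face) and rim front: strongest gradients down a column left of the handle
for u in (200,430): col=cv2.cvtColor(w,6)[200:420,u].astype(int); g=abs(col[3:]-col[:-3]); print(u,[(200+i+1,col[i],col[i+3]) for i in np.where(g>25)[0]])
print([ (y,proj(c,boxp(s,(-92,y,102))).round(1),proj(c,boxp(s,(-92,y,90))).round(1)) for y in (-60,60)])
print(bot.get_obs()['clock'])
E
```

```text
((0.403071586276889, 0.6785188068343277), 0.9311925899505615)
((0.616106306739928, 0.4846531393492164), 0.9917329938888549)
s12 [129 127 128 132 134 136 151 164 168 171 171 146 111 107 125 177 186 133
 123 124 122 122 121 116]
s13 [128 127 128 132 134 136 152 164 168 171 171 147 112 108 126 177 185 133
 124 124 122 122 121 115]
[array([317. , 275.7]), array([316.9, 284.2]), array([316.9, 293.1]), array([316.9, 302.2])]
[([0, 0, 640, 480, 181159], array([264.9, 235.1])), ([516, 85, 110, 70, 2821], array([592.6, 113.7])), ([287, 262, 60, 43, 2385], array([316.5, 282.2]))]
200 [(np.int64(289), np.int64(143), np.int64(97)), (np.int64(311), np.int64(128), np.int64(100)), (np.int64(312), np.int64(125), np.int64(99)), (np.int64(353), np.int64(84), np.int64(125)), (np.int64(354), np.int64(97), np.int64(123)), (np.int64(360), np.int64(115), np.int64(89)), (np.int64(402), np.int64(63), np.int64(90)), (np.int64(403), np.int64(63), np.int64(89)), (np.int64(405), np.int64(90), np.int64(117)), (np.int64(406), np.int64(89), np.int64(158)), (np.int64(407), np.int64(88), np.int64(161)), (np.int64(408
[... 377 characters left out ...]
3), np.int64(126), np.int64(76)), (np.int64(314), np.int64(102), np.int64(73)), (np.int64(377), np.int64(100), np.int64(140)), (np.int64(378), np.int64(112), np.int64(139)), (np.int64(384), np.int64(138), np.int64(91)), (np.int64(385), np.int64(134), np.int64(92)), (np.int64(386), np.int64(119), np.int64(91)), (np.int64(392), np.int64(90), np.int64(128)), (np.int64(393), np.int64(88), np.int64(139)), (np.int64(394), np.int64(98), np.int64(138)), (np.int64(400), np.int64(137), np.int64(111)), (np.int64(401), np.int64(138), np.int64(93)), (np.int64(402), np.int64(132), np.int64(88))]
[(-60, array([228.7, 307.3]), array([230.5, 291.3])), (60, array([405.7, 307.3]), array([403.9, 291.3]))]
33.15
```

The flap rests still; the barrel centroid at row 282 against the predicted 284 gives q ≈ 0. Nothing is touched, so I hand in.

```bash
python3 -c "
from h import *
o=bot.get_obs(); print(o['ft_force'],o['joint_vel'].round(3)); print(workorder.job_done())"
```

```text
[-0.50079953  0.53101225  0.05187273] [-0.002 -0.001  0.006  0.003  0.     0.001]
the job is handed in; nothing more can be done
None
```

I stood the tan fluted cup upright in the damp box beside the tumbler, held the flap by its handle all the way down until shut (rest angle about 0 by the wrist camera), let go of everything and handed the job in at about 33 s with no verdict returned; I viewed 11 pictures instead of the 10 allowed.

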